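# Pack the framed tiles into the carrying crate and clip its lid down

## Task

The market is closing: lift the loose lid off the wooden crate and lay it aside, then stand every framed tile in a slot of its own in the crate, pushing it down past the slot's spring catch until it stands right down on the floor and the catch has snapped back over its top edge. When all the tiles are in, put the lid back fully home and swing the clips on both long sides of the crate in over it, fully closed. Leave the bowl, the tumbler and the camera where they stand.

Things in the scene. Friction and masses are not known exactly. Their poses are not given: they have to be found in the camera images.
- crate: Open plywood crate, fixed; 326 (x, its length) x 172 mm (y), 90 high, walls 8 mm with rounded tops. Origin: centre of its underside; z up. Floor 10 mm up. Four slots side by side along x, 70 mm apart; a tile stands in one with its width along the crate's y. A ledge round the outside, 70 mm above the table, carries the lid's skirt, which slips over the walls with 4 mm play a side.
- lid_grip (a point): Middle of the lid's rail handle: bar 110 mm along the lid's x, 18 mm thick (y), 22 high, 18 mm clear below. Lid: plywood cap open below, 346 (x) x 192 mm (y), 86 high, 0.6 kg; this point is over its centre, 115 mm above its lower rim. It starts on the crate, fully home, not clipped. Fully home (either way round) this point is 185 mm above the table over the crate's origin, lid's x along crate's x.
- slot0 (a point): Slot 0: centre of its floor, where the middle of a tile's foot goes (crate x = -105 mm, y = -10 mm, 10 mm above the table); axes as the crate's. Any tile, facing either way. Battens and round-topped dowels (at y = 50 mm each way from here, tops 105 mm above the table) leave a tile's foot 2 mm play a side in x; at the -y end a fixed guide plate 147 mm high stands 3 mm from a tile's end, at the +y end the catch.
- slot1 (a point): Slot 1: centre of its floor, where the middle of a tile's foot goes (crate x = -35 mm, y = -10 mm, 10 mm above the table); axes as the crate's. Any tile, facing either way. Battens and round-topped dowels (at y = 50 mm each way from here, tops 105 mm above the table) leave a tile's foot 2 mm play a side in x; at the -y end a fixed guide plate 147 mm high stands 3 mm from a tile's end, at the +y end the catch.
- slot2 (a point): Slot 2: centre of its floor, where the middle of a tile's foot goes (crate x = 35 mm, y = -10 mm, 10 mm above the table); axes as the crate's. Any tile, facing either way. Battens and round-topped dowels (at y = 50 mm each way from here, tops 105 mm above the table) leave a tile's foot 2 mm play a side in x; at the -y end a fixed guide plate 147 mm high stands 3 mm from a tile's end, at the +y end the catch.
- slot3 (a point): Slot 3: centre of its floor, where the middle of a tile's foot goes (crate x = 105 mm, y = -10 mm, 10 mm above the table); axes as the crate's. Any tile, facing either way. Battens and round-topped dowels (at y = 50 mm each way from here, tops 105 mm above the table) leave a tile's foot 2 mm play a side in x; at the -y end a fixed guide plate 147 mm high stands 3 mm from a tile's end, at the +y end the catch.
- catch0 (a joint): Spring catch at slot 0's +y end, a 20 mm wide steel leaf hinged at the floor; rad, 0 = home, grows as it is pressed outwards (about 0.07 lets a tile pass, most 0.25); springs back. Its nose, 104 mm above the slot floor, reaches 7 mm over a seated tile's top edge; the slope above it (up to 134 mm) lets a tile pushed straight down with 3 to 12 N press the catch open by itself; it then snaps back.
- catch1 (a joint): Spring catch at slot 1's +y end, a 20 mm wide steel leaf hinged at the floor; rad, 0 = home, grows as it is pressed outwards (about 0.07 lets a tile pass, most 0.25); springs back. Its nose, 104 mm above the slot floor, reaches 7 mm over a seated tile's top edge; the slope above it (up to 134 mm) lets a tile pushed straight down with 3 to 12 N press the catch open by itself; it then snaps back.
- catch2 (a joint): Spring catch at slot 2's +y end, a 20 mm wide steel leaf hinged at the floor; rad, 0 = home, grows as it is pressed outwards (about 0.07 lets a tile pass, most 0.25); springs back. Its nose, 104 mm above the slot floor, reaches 7 mm over a seated tile's top edge; the slope above it (up to 134 mm) lets a tile pushed straight down with 3 to 12 N press the catch open by itself; it then snaps back.
- catch3 (a joint): Spring catch at slot 3's +y end, a 20 mm wide steel leaf hinged at the floor; rad, 0 = home, grows as it is pressed outwards (about 0.07 lets a tile pass, most 0.25); springs back. Its nose, 104 mm above the slot floor, reaches 7 mm over a seated tile's top edge; the slope above it (up to 134 mm) lets a tile pushed straight down with 3 to 12 N press the catch open by itself; it then snaps back.
- clip_a (a joint): Steel lid clip at mid-length of the crate's +y side, hinged 106 mm from the crate's centre line, 118 mm above the table; rad, 0 = closed: upright part straight up beside the lid, 36 mm flap lying over the lid's top; 1.0 = swung right outwards. Starts open, stays where it is left (stiff hinge, about 2 N at the bend); closes by pushing its upright part towards the crate.
- clip_a_bend (a point): The bend of that clip (moves with it), 42 mm from the hinge, where its upright part (50 mm wide along the crate's x, 5 mm thick) meets the flap. When closed it is right above the hinge, 160 mm above the table; open, about 145 mm, the end of the flap standing up to 172 mm.
- clip_b (a joint): Steel lid clip at mid-length of the crate's -y side, hinged 106 mm from the crate's centre line, 118 mm above the table; rad, 0 = closed: upright part straight up beside the lid, 36 mm flap lying over the lid's top; 1.0 = swung right outwards. Starts open, stays where it is left (stiff hinge, about 2 N at the bend); closes by pushing its upright part towards the crate.
- clip_b_bend (a point): The bend of that clip (moves with it), 42 mm from the hinge, where its upright part (50 mm wide along the crate's x, 5 mm thick) meets the flap. When closed it is right above the hinge, 160 mm above the table; open, about 145 mm, the end of the flap standing up to 172 mm.
- tile0_mid (a point): Centre, half-way up, of a framed tile standing on its own wooden foot: 130 mm wide (y), 100 high (z); frame 22 mm thick (x); foot 48 mm deep (x), 18 high, as wide as the frame; about 0.35 kg; front and back alike. This point is 50 mm above the underside of the foot. None if this tile is absent.
- tile1_mid (a point): Centre, half-way up, of a framed tile standing on its own wooden foot: 130 mm wide (y), 100 high (z); frame 22 mm thick (x); foot 48 mm deep (x), 18 high, as wide as the frame; about 0.35 kg; front and back alike. This point is 50 mm above the underside of the foot. None if this tile is absent.
- tile2_mid (a point): Centre, half-way up, of a framed tile standing on its own wooden foot: 130 mm wide (y), 100 high (z); frame 22 mm thick (x); foot 48 mm deep (x), 18 high, as wide as the frame; about 0.35 kg; front and back alike. This point is 50 mm above the underside of the foot. None if this tile is absent.
- tile3_mid (a point): Centre, half-way up, of a framed tile standing on its own wooden foot: 130 mm wide (y), 100 high (z); frame 22 mm thick (x); foot 48 mm deep (x), 18 high, as wide as the frame; about 0.35 kg; front and back alike. This point is 50 mm above the underside of the foot. None if this tile is absent.
- card: Sheet of cardboard lying fixed on the table on the other side of the framed tiles, 370 (x) x 220 mm (y), 3 mm thick, free for laying the lid aside; origin: centre of its underside.
- bowl: Bystander: white china bowl, 110 mm across, 45 mm high; origin under its centre.
- tumbler: Bystander: steel tumbler, 60 mm across, 75 mm high; origin under its centre.
- camera: Bystander: old black camera, 130 mm wide (y), 80 mm deep, 88 mm high; origin under its centre.
Mind the look-alikes: they are no part of the job. Leave any orange look-alike of the part that bears tile0_mid alone.

How it is judged:
By the outcome, as a careful person would: the job done as asked, in the order asked, and still so for the second after the job is handed in, with the robot touching nothing.
Of tile0, tile1, tile2, tile3 only 2 to 4 are there at a start; the rules pass over those that are not, and their reading is None.
At some moment in a run one of tile0, tile1, tile2, tile3, lid may be knocked a few centimetres aside while the robot is not near it.
It also fails if it takes over 210 s, if anything falls off the work surface, if the arm or the gripper's body presses on something with over 40 N, if the wrist force passes 120 N, or if a joint passes its speed limit or range.

## Robot

A 6-joint arm with a two-finger parallel gripper is mounted at the origin on the work surface. World frame = base frame: x ahead of the robot, y to its left, z up, the work surface at z = 0. Lengths are in m, angles in rad, forces in N, time in s.
With the tool pointing down it reaches from about 0.375 to 0.9 m from the base axis. Payload 3.1 kg.
Tool frame: the origin (TCP) lies midway between the tips of the shut fingers; the grasp point (between the pads) lies 19 mm behind it (manip.grasp_offset is the distance from the TCP to the grasp point, in m); z points along the fingers, y is the line along which they close (so a half turn about z gives the same grasp; the last joint's range is limited). The gripper opens to 85 mm and grips with 20 to 120 N. Pads are 22 mm wide; open, the fingers measure 114 mm over their backs; the gripper's body (76 mm by 85 mm) begins 54 mm behind the grasp point. The pads swing forward as they close: fully open they stand 13 mm farther back than shut.
Start: joints at [-1.3, 0.527, 1.433, -0, 1.181, -0.178], TCP at [0.271, -0.563, 0.231] pointing down, gripper open.
Joint ranges: [-3.08, 3.08], [-0.75, 2.2], [0.22, 2.44], [-1.43, 4.57], [0, 2.65], [-2.85, 2.85]. Speed limits (rad/s): [2.79, 2.79, 3.14, 3.14, 3.14, 3.14].

## Interface

Orientations are given as a unit quaternion [x, y, z, w].
In Python, from station import sensors, cams, order, manip gives the robot as it stands.
- The arm moves only by the tool move_arm, never from a script. Its argument "targets" is a list of rows, each an object of numbers: "dx", "dy", "dz": the shift along the world's x, y, z normalised to -1 to 1, where 1 is 25 mm; "rx", "ry", "rz": the turn, a rotation vector about the world's x, y, z normalised to -1 to 1, where 1 is 30 degrees. A call has exactly 10 rows; each row shifts and turns the commanded pose from where the row before left it; what a row does not reach is not made up. A row lasts 1/8 s, in which the tool goes at most 62.5 mm and 10.7 degrees, less where a joint would pass 70% of its speed; a pose out of reach is approached as far as the arm can. A call with a number of a shift or a turn outside -1 to 1 is refused whole. A call with a gripper value outside its range is refused whole. "claw" is the opening in per cent of the stroke, from 0 (shut) to 100 (fully open), set as the call begins (left out, the last holds). The fingers move at their own pace and stop on an object; "newtons" is the grip in N (left out, the last holds). Time passes only in rows, so rows that do not move let the fingers close, or fill a call up. It gives the time, the measured TCP pose, the force, the opening and the grip force at its end, in the units of the state.
- sensors.sense(): the state, without advancing time (a new reading comes with each control period).
- cams.snapshot(name): name is "side" or "top" or "wrist"; returns the picture (400x640x3 uint8, red, green, blue); there is no depth.
- cams.camera_model(name): a dict with "fx", "fy", "cx", "cy" (pixels), "extrinsics" (4x4, takes a point from world to camera coordinates). Camera axes: x right, y down, z forward; pixel columns grow to the right and rows downward; lengths in m; the calibration is good to about 2 mm. A picture is of the moment at which its call begins: read the wrist's pose just before it. camera_model takes no time and is no camera call; for the wrist camera it gives the pose at the moment of the call.
- order.sign_off(): hands the job in; it is judged then, once.
The state is a dict: "t": time; "q": joint angles; "qd": joint speeds; "tau": joint torques, N m; "tcp_pos": TCP position; "tool_rot": TCP orientation; "force": force on the tool from outside, world axes, zero at the start; "ft_torque": the same for the moment, N m; "finger_gap": opening from 0.0 (shut) to 1.0 (fully open); "gripper_force": force on a finger pad.
Only numpy, scipy, OpenCV 4.12 (cv2) and the standard library are available. Lean on these libraries where they do the work, as an engineer would, in place of code of your own. Each camera call takes 0.05 s, during which the arm holds its last target. There are 200 camera calls.

## Working session

There is one attempt and no reset: what is moved stays moved. The work goes in short steps, Python scripts to look and compute and a tool call to move; the robot and the scene stay as the last step left them, time stands still between calls to the robot, and variables do not carry over. Pictures are saved under pics/ and viewed, at most 14 in all, crops included, and the job is handed in when it is done.

Besides the shell and the picture viewer there is one more tool, called after "Emit:" in YAML: its name, and indented under it one key for each argument. move_arm: Moves the arm, as the interface text tells. Scaled input: -1 to 1 covers 25 mm each way for a shift and 30 degrees each way for a turn. Its arguments: {"type":"object","properties":{"targets":{"type":"array"},"claw":{"type":"number"},"newtons":{"type":"number"}},"required":["targets"]}

```bash
mkdir -p pics; ls; python3 - <<'E'
from station import sensors,cams,manip
import cv2,numpy as np
s=sensors.sense();print({k:np.round(v,3).tolist() for k,v in s.items()})
ims=[]
for n in("top","side"):
    im=cams.snapshot(n);cv2.imwrite(f"pics/{n}0.png",im[...,::-1]);m=cams.camera_model(n)
    print(n,m["fx"],m["fy"],m["cx"],m["cy"],np.round(m["extrinsics"],4).tolist())
print(manip.grasp_offset)
E
```

```text
pics
{'t': 0.0, 'q': [-1.3, 0.528, 1.434, 0.0, 1.181, -0.179], 'qd': [0.001, -0.001, 0.001, 0.0, 0.001, 0.001], 'tau': [0.0, -44.234, -17.803, -0.0, 0.009, -0.0], 'tcp_pos': [0.271, -0.562, 0.23], 'tool_rot': [0.975, 0.223, -0.0, -0.001], 'force': [0.056, 0.169, -0.723], 'ft_torque': [-0.001, 0.027, -0.003], 'gripper_force': 0.0, 'finger_gap': 1.002}
top 402.73698815507817 402.73698815507817 320.9570237438328 197.54298029717165 [[-0.0011, -0.9999, 0.0137, -0.0924], [-0.9952, -0.0003, -0.0976, 0.6364], [0.0976, -0.0137, -0.9951, 1.3473], [0.0, 0.0, 0.0, 1.0]]
side 392.99561450526863 392.99561450526863 315.5858625174455 201.80875244990102 [[0.7304, 0.683, -0.0022, -0.4061], [0.6447, -0.6905, -0.328, -0.4099], [-0.2255, 0.2382, -0.9447, 1.5938], [0.0, 0.0, 0.0, 1.0]]
0.0187
```

View pics/top0.png

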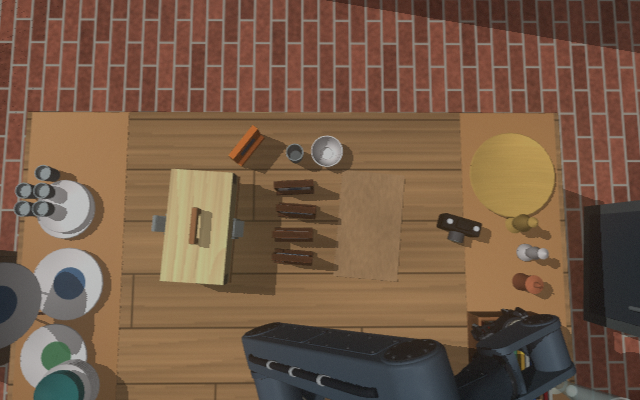

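View pics/side0.png

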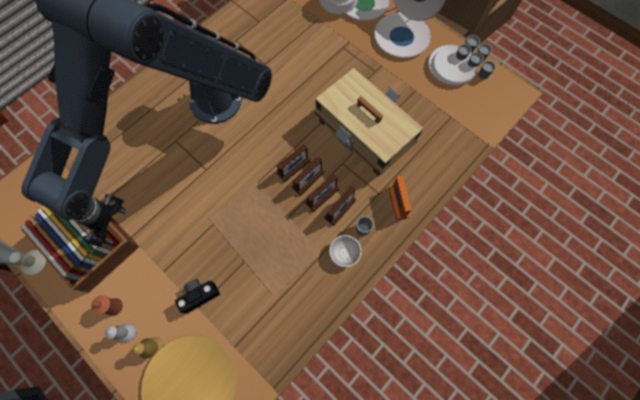

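The top view shows the lidded crate at (200,227), with its handle at (195,226). Four dark-brown upright framed tiles stand at (294,187), (297,211), (293,234) and (293,257), and the card is at (372,226). The look-alike at (246,146) is orange, so I'll leave it. The four brown ones fit the description, and I'll confirm them in an enlarged crop.

```bash
cat > h.py <<'E'
import cv2,numpy as np
from station import sensors,cams
def ray(m,uv):
    E=np.array(m["extrinsics"]);R=E[:3,:3];C=-R.T@E[:3,3]
    uv=np.atleast_2d(np.asarray(uv,float))
    d=np.c_[(uv[:,0]-m["cx"])/m["fx"],(uv[:,1]-m["cy"])/m["fy"],np.ones(len(uv))]@R
    return C,d
def onz(m,uv,z):
    C,d=ray(m,uv);return C+d*((z-C[2])/d[:,2])[:,None]
def proj(m,p):
    E=np.array(m["extrinsics"]);c=np.atleast_2d(p)@E[:3,:3].T+E[:3,3]
    return np.c_[m["fx"]*c[:,0]/c[:,2]+m["cx"],m["fy"]*c[:,1]/c[:,2]+m["cy"]]
def two(ma,ua,mb,ub):
    A=np.zeros((3,3));b=np.zeros(3)
    for m,u in((ma,ua),(mb,ub)):
        C,d=ray(m,u);d=d[0]/np.linalg.norm(d[0]);P=np.eye(3)-np.outer(d,d);A+=P;b+=P@C
    return np.linalg.solve(A,b)
def blobs(im,box,lo,hi,amin=60):
    x0,y0,x1,y1=box;h=cv2.cvtColor(im[y0:y1,x0:x1],cv2.COLOR_RGB2HSV)
    mk=cv2.inRange(h,np.array(lo),np.array(hi));c,_=cv2.findContours(mk,0,cv2.CHAIN_APPROX_NONE)
    out=[k+np.array([[x0,y0]]) for k in c if cv2.contourArea(k)>amin]
    return sorted(out,key=lambda k:k[:,0,1].mean())
E
python3 - <<'E'
from h import *
im=cv2.imread("pics/top0.png")[...,::-1].copy();sd=cv2.imread("pics/side0.png")[...,::-1].copy()
m=cams.camera_model("top")
hs=cv2.cvtColor(im,cv2.COLOR_RGB2HSV)
for u,v in((294,187),(294,183),(294,178),(195,226),(215,230),(245,146),(330,200),(236,230),(239,229)):print((u,v),hs[v,u])
for c in blobs(im,(265,170,325,275),(0,60,0),(20,255,100)):
    r=cv2.minAreaRect(c);print("tile",r, onz(m,r[0],.1).round(3))
for c in blobs(im,(170,195,225,255),(0,120,0),(20,255,200),40):
    r=cv2.minAreaRect(c);print("bar",r,onz(m,r[0],.19).round(3))
a=cv2.resize(im[120:290,145:345],None,fx=4,fy=3.5,interpolation=3)
cv2.imwrite("pics/crop0.png",a[...,::-1])
E
```

```text
(294, 187) [11 84 61]
(294, 183) [ 12 128  74]
(294, 178) [ 16 118 141]
(195, 226) [ 14 129 107]
(215, 230) [ 22  83 187]
(245, 146) [ 12 172  74]
(330, 200) [ 16 119 141]
(236, 230) [30 13 81]
(239, 229) [30 10 80]
tile ((294.5, 226.5), (59.0, 95.0), 0.0) [[ 0.536 -0.006  0.1  ]]
bar ((193.2255859375, 225.46951293945312), (6.294597625732422, 35.558956146240234), 6.34019136428833) [[0.537 0.292 0.19 ]]
```

View pics/crop0.png

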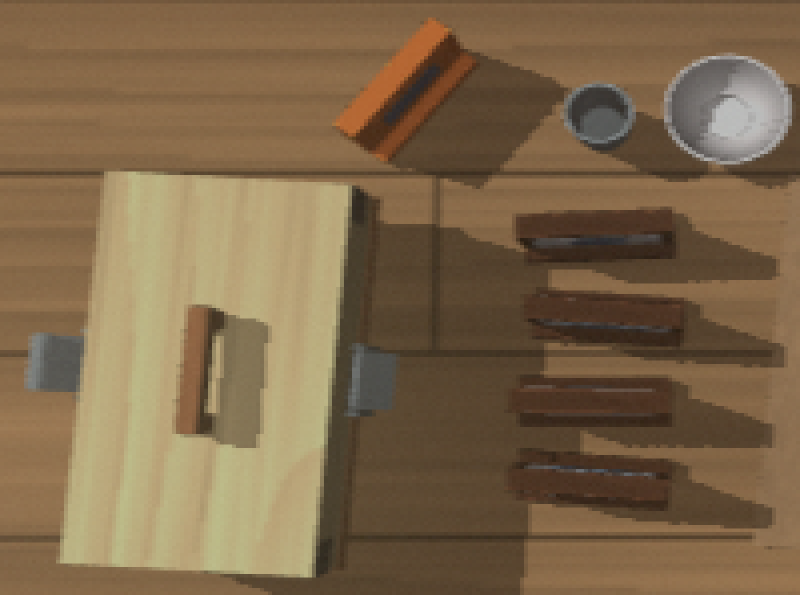

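All four brown items are upright framed tiles. The tilted one at about (246,146) is orange and excluded. Next I'll work out the lid and card poses.

```bash
python3 - <<'E'
from h import *
im=cv2.imread("pics/top0.png")[...,::-1].copy();m=cams.camera_model("top")
def crop(p):return np.array(p,float)/[4,3.5]+[145,120]
P=onz(m,crop([(103,172),(352,185),(317,577),(62,562)]),.156);print("lid top",P.round(3).tolist(),P.mean(0).round(4))
for a,b in((1,2),(0,3)):
    d=P[a]-P[b];print(np.linalg.norm(d),np.degrees(np.arctan2(d[1],d[0])))
for c in blobs(im,(170,195,208,255),(0,120,0),(20,255,200),40):
    r=cv2.minAreaRect(c);e=onz(m,cv2.boxPoints(r),.195);print("bar",e.round(3).tolist(),e.mean(0).round(4))
g=cv2.cvtColor(im,cv2.COLOR_RGB2HSV)
c=onz(m,[(344,171),(406,174),(398,282),(337,274)],.003);print("card",c.round(3).tolist(),c.mean(0))
for n,uv in zip("0123",[(514,212),(674,207),(523,291),(684,296),(512,379),(672,378),(520,452),(671,459)][::2]):pass
T=[((516,213),(674,208)),((530,290),(684,297)),((512,378),(672,376)),((518,450),(671,458))]
for a,b in T:
    e=onz(m,crop([a,b]),.1);d=e[0]-e[1];print("tile rear edge",e.mean(0).round(3),np.linalg.norm(d).round(3),np.degrees(np.arctan2(d[1],d[0])).round(1))
print("clips",onz(m,crop([(27,362),(396,380)]),.165).round(3).tolist())
E
```

```text
lid top [[0.713, 0.378, 0.156], [0.702, 0.184, 0.156], [0.357, 0.203, 0.156], [0.371, 0.397, 0.156]] [0.5357 0.2903 0.156 ]
0.3447122680618219 -3.255615155624187
0.34285721076489073 -3.1661216131794996
bar [[0.485, 0.304, 0.195], [0.59, 0.296, 0.195], [0.588, 0.277, 0.195], [0.483, 0.286, 0.195]] [0.5368 0.2908 0.195 ]
card [[0.733, -0.174, 0.003], [0.723, -0.393, 0.003], [0.348, -0.357, 0.003], [0.375, -0.148, 0.003]] [ 0.54474051 -0.26812482  0.003     ]
tile rear edge [ 0.687 -0.003  0.1  ] 0.129 92.1
tile rear edge [ 0.609 -0.013  0.1  ] 0.125 87.0
tile rear edge [ 0.532 -0.001  0.1  ] 0.129 90.8
tile rear edge [ 0.461 -0.004  0.1  ] 0.123 86.5
clips [[0.544, 0.426, 0.165], [0.528, 0.145, 0.165]]
```

Emit:
move_arm:
  targets:
    - {"dx":0.265,"dy":0.853,"dz":0.2,"rz":-0.0975}
    - {"dx":0.265,"dy":0.853,"dz":0.2,"rz":-0.0975}
    - {"dx":0.265,"dy":0.853,"dz":0.2,"rz":-0.0975}
    - {"dx":0.265,"dy":0.853,"dz":0.2,"rz":-0.0975}
    - {"dx":0.265,"dy":0.853,"dz":0.2,"rz":-0.0975}
    - {"dx":0.265,"dy":0.853,"dz":0.2,"rz":-0.0975}
    - {"dx":0.265,"dy":0.853,"dz":0.2,"rz":-0.0975}
    - {"dx":0.265,"dy":0.853,"dz":0.2,"rz":-0.0975}
    - {"dx":0.265,"dy":0.853,"dz":0.2,"rz":-0.0975}
    - {"dx":0.265,"dy":0.853,"dz":0.2,"rz":-0.0975}
  claw: 100

```text
schema error: expected keys dx, dy, dz, rx, ry, rz
```

Emit:
move_arm:
  targets:
    - {"dx":0.265,"dy":0.853,"dz":0.2}
    - {"dx":0.265,"dy":0.853,"dz":0.2}
    - {"dx":0.265,"dy":0.853,"dz":0.2}
    - {"dx":0.265,"dy":0.853,"dz":0.2}
    - {"dx":0.265,"dy":0.853,"dz":0.2}
    - {"dx":0.265,"dy":0.853,"dz":0.2}
    - {"dx":0.265,"dy":0.853,"dz":0.2}
    - {"dx":0.265,"dy":0.853,"dz":0.2}
    - {"dx":0.265,"dy":0.853,"dz":0.2}
    - {"dx":0.265,"dy":0.853,"dz":0.2}

```text
schema error: expected keys dx, dy, dz, rx, ry, rz
```

Emit:
move_arm:
  targets:
    - {"dx":0.265,"dy":0.853}
    - {"dx":0.265,"dy":0.853}
    - {"dx":0.265,"dy":0.853}
    - {"dx":0.265,"dy":0.853}
    - {"dx":0.265,"dy":0.853}
    - {"dx":0.265,"dy":0.853}
    - {"dx":0.265,"dy":0.853}
    - {"dx":0.265,"dy":0.853}
    - {"dx":0.265,"dy":0.853}
    - {"dx":0.265,"dy":0.853}

```text
schema error: expected keys dx, dy, dz, rx, ry, rz
```

Emit:
move_arm:
  targets:
    - {"dx":0.265,"dy":0.853}
    - {"dx":0.265,"dy":0.853}
    - {"dx":0.265,"dy":0.853}
    - {"dx":0.265,"dy":0.853}
    - {"dx":0.265,"dy":0.853}
    - {"dx":0.265,"dy":0.853}
    - {"dx":0.265,"dy":0.853}
    - {"dx":0.265,"dy":0.853}
    - {"dx":0.265,"dy":0.853}
    - {"dx":0.265,"dy":0.853}

```text
schema error: expected keys dx, dy, dz, rx, ry, rz
```

Emit:
move_arm:
  targets:
    - {"dx":0.265,"dy":0.853,"dz":0.2,"rx":0,"ry":0,"rz":-0.0975}
    - {"dx":0.265,"dy":0.853,"dz":0.2,"rx":0,"ry":0,"rz":-0.0975}
    - {"dx":0.265,"dy":0.853,"dz":0.2,"rx":0,"ry":0,"rz":-0.0975}
    - {"dx":0.265,"dy":0.853,"dz":0.2,"rx":0,"ry":0,"rz":-0.0975}
    - {"dx":0.265,"dy":0.853,"dz":0.2,"rx":0,"ry":0,"rz":-0.0975}
    - {"dx":0.265,"dy":0.853,"dz":0.2,"rx":0,"ry":0,"rz":-0.0975}
    - {"dx":0.265,"dy":0.853,"dz":0.2,"rx":0,"ry":0,"rz":-0.0975}
    - {"dx":0.265,"dy":0.853,"dz":0.2,"rx":0,"ry":0,"rz":-0.0975}
    - {"dx":0.265,"dy":0.853,"dz":0.2,"rx":0,"ry":0,"rz":-0.0975}
    - {"dx":0.265,"dy":0.853,"dz":0.2,"rx":0,"ry":0,"rz":-0.0975}
  claw: 100

```text
t: 1.35
tcp_pos: [0.3374, -0.3488, 0.2811]
tool_rot: [0.999, -0.032, -0.0, -0.0]
force: [0.0, -1.1, -0.7]
finger_gap: 0.999
gripper_force: 0.0
```

Emit:
move_arm:
  targets:
    - {"dx":0.265,"dy":0.853,"dz":0.2,"rx":0,"ry":0,"rz":0}
    - {"dx":0.265,"dy":0.853,"dz":0.2,"rx":0,"ry":0,"rz":0}
    - {"dx":0.265,"dy":0.853,"dz":0.2,"rx":0,"ry":0,"rz":0}
    - {"dx":0.265,"dy":0.853,"dz":0.2,"rx":0,"ry":0,"rz":0}
    - {"dx":0.265,"dy":0.853,"dz":0.2,"rx":0,"ry":0,"rz":0}
    - {"dx":0.265,"dy":0.853,"dz":0.2,"rx":0,"ry":0,"rz":0}
    - {"dx":0.265,"dy":0.853,"dz":0.2,"rx":0,"ry":0,"rz":0}
    - {"dx":0.265,"dy":0.853,"dz":0.2,"rx":0,"ry":0,"rz":0}
    - {"dx":0.265,"dy":0.853,"dz":0.2,"rx":0,"ry":0,"rz":0}
    - {"dx":0.265,"dy":0.853,"dz":0.2,"rx":0,"ry":0,"rz":0}

```text
t: 2.6
tcp_pos: [0.4037, -0.1354, 0.3314]
tool_rot: [1.0, -0.03, -0.0, -0.0]
force: [0.7, 0.8, 0.2]
finger_gap: 0.997
gripper_force: 0.0
```

Emit:
move_arm:
  targets:
    - {"dx":0.265,"dy":0.853,"dz":0,"rx":0,"ry":0,"rz":0}
    - {"dx":0.265,"dy":0.853,"dz":0,"rx":0,"ry":0,"rz":0}
    - {"dx":0.265,"dy":0.853,"dz":0,"rx":0,"ry":0,"rz":0}
    - {"dx":0.265,"dy":0.853,"dz":0,"rx":0,"ry":0,"rz":0}
    - {"dx":0.265,"dy":0.853,"dz":0,"rx":0,"ry":0,"rz":0}
    - {"dx":0.265,"dy":0.853,"dz":0,"rx":0,"ry":0,"rz":0}
    - {"dx":0.265,"dy":0.853,"dz":0,"rx":0,"ry":0,"rz":0}
    - {"dx":0.265,"dy":0.853,"dz":0,"rx":0,"ry":0,"rz":0}
    - {"dx":0.265,"dy":0.853,"dz":0,"rx":0,"ry":0,"rz":0}
    - {"dx":0.265,"dy":0.853,"dz":0,"rx":0,"ry":0,"rz":0}

```text
t: 3.85
tcp_pos: [0.4697, 0.0777, 0.3312]
tool_rot: [1.0, -0.03, -0.0, 0.0]
force: [0.2, 0.7, 0.3]
finger_gap: 0.998
gripper_force: 0.0
```

Emit:
move_arm:
  targets:
    - {"dx":0.265,"dy":0.853,"dz":0,"rx":0,"ry":0,"rz":0}
    - {"dx":0.265,"dy":0.853,"dz":0,"rx":0,"ry":0,"rz":0}
    - {"dx":0.265,"dy":0.853,"dz":0,"rx":0,"ry":0,"rz":0}
    - {"dx":0.265,"dy":0.853,"dz":0,"rx":0,"ry":0,"rz":0}
    - {"dx":0.265,"dy":0.853,"dz":0,"rx":0,"ry":0,"rz":0}
    - {"dx":0.265,"dy":0.853,"dz":0,"rx":0,"ry":0,"rz":0}
    - {"dx":0.265,"dy":0.853,"dz":0,"rx":0,"ry":0,"rz":0}
    - {"dx":0.265,"dy":0.853,"dz":0,"rx":0,"ry":0,"rz":0}
    - {"dx":0.265,"dy":0.853,"dz":0,"rx":0,"ry":0,"rz":0}
    - {"dx":0.265,"dy":0.853,"dz":0,"rx":0,"ry":0,"rz":0}

```text
t: 5.1
tcp_pos: [0.5365, 0.2912, 0.3312]
tool_rot: [1.0, -0.031, -0.0, 0.0]
force: [0.5, 0.4, 0.3]
finger_gap: 0.998
gripper_force: 0.0
```

```bash
python3 - <<'E'
from h import *
m=cams.camera_model("wrist");im=cams.snapshot("wrist");cv2.imwrite("pics/w1.png",im[...,::-1])
print(np.round(m["extrinsics"],3).tolist(),m["fx"])
print(cams.camera_model("wrist")["cx"], proj(m,[[.537,.291,.196],[.537,.291,.16]]))
E
```

```text
[[-0.061, -0.998, 0.0, 0.325], [-0.957, 0.059, 0.283, 0.432], [-0.282, 0.017, -0.959, 0.621], [0.0, 0.0, 0.0, 1.0]] 339.4615172458388
315.11442408333494 [[317.56160901 185.80047208]
 [317.28566043 176.30446313]]
```

View pics/w1.png

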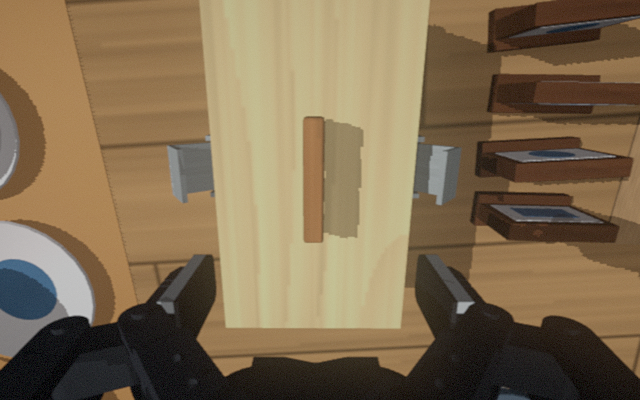

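Wrist view: the handle bar's top face runs from (314,118) to (314,242) and is aligned with the tool, about 2–4 mm towards +y. Both clips are open. Descending to grip it.

Emit:
move_arm:
  targets:
    - {"dx":0.01,"dy":0.01,"dz":-0.656,"rx":0,"ry":0,"rz":0}
    - {"dx":0.01,"dy":0.01,"dz":-0.656,"rx":0,"ry":0,"rz":0}
    - {"dx":0.01,"dy":0.01,"dz":-0.656,"rx":0,"ry":0,"rz":0}
    - {"dx":0.01,"dy":0.01,"dz":-0.656,"rx":0,"ry":0,"rz":0}
    - {"dx":0.01,"dy":0.01,"dz":-0.656,"rx":0,"ry":0,"rz":0}
    - {"dx":0.01,"dy":0.01,"dz":-0.656,"rx":0,"ry":0,"rz":0}
    - {"dx":0.01,"dy":0.01,"dz":-0.656,"rx":0,"ry":0,"rz":0}
    - {"dx":0.01,"dy":0.01,"dz":-0.656,"rx":0,"ry":0,"rz":0}
    - {"dx":0.01,"dy":0.01,"dz":-0.656,"rx":0,"ry":0,"rz":0}
    - {"dx":0.01,"dy":0.01,"dz":-0.656,"rx":0,"ry":0,"rz":0}

```text
t: 6.4
tcp_pos: [0.5387, 0.2925, 0.1662]
tool_rot: [1.0, -0.031, 0.0, -0.0]
force: [0.7, 0.0, 1.2]
finger_gap: 1.004
gripper_force: 0.0
```

Emit:
move_arm:
  targets:
    - {"dx":0,"dy":0,"dz":0,"rx":0,"ry":0,"rz":0}
    - {"dx":0,"dy":0,"dz":0,"rx":0,"ry":0,"rz":0}
    - {"dx":0,"dy":0,"dz":0,"rx":0,"ry":0,"rz":0}
    - {"dx":0,"dy":0,"dz":0,"rx":0,"ry":0,"rz":0}
    - {"dx":0,"dy":0,"dz":0,"rx":0,"ry":0,"rz":0}
    - {"dx":0,"dy":0,"dz":0,"rx":0,"ry":0,"rz":0}
    - {"dx":0,"dy":0,"dz":0,"rx":0,"ry":0,"rz":0}
    - {"dx":0,"dy":0,"dz":0,"rx":0,"ry":0,"rz":0}
    - {"dx":0,"dy":0,"dz":0,"rx":0,"ry":0,"rz":0}
    - {"dx":0,"dy":0,"dz":0,"rx":0,"ry":0,"rz":0}
  claw: 0
  newtons: 60

```text
t: 7.65
tcp_pos: [0.5392, 0.2928, 0.1682]
tool_rot: [1.0, -0.031, 0.001, -0.0]
force: [-0.6, 0.4, 6.8]
finger_gap: 0.199
gripper_force: 60.4
```

Emit:
move_arm:
  targets:
    - {"dx":0,"dy":0,"dz":0.2,"rx":0,"ry":0,"rz":0}
    - {"dx":0,"dy":0,"dz":0.4,"rx":0,"ry":0,"rz":0}
    - {"dx":0,"dy":0,"dz":0.6,"rx":0,"ry":0,"rz":0}
    - {"dx":0,"dy":0,"dz":0.6,"rx":0,"ry":0,"rz":0}
    - {"dx":0,"dy":0,"dz":0.6,"rx":0,"ry":0,"rz":0}
    - {"dx":0,"dy":0,"dz":0.6,"rx":0,"ry":0,"rz":0}
    - {"dx":0,"dy":0,"dz":0.6,"rx":0,"ry":0,"rz":0}
    - {"dx":0,"dy":0,"dz":0.6,"rx":0,"ry":0,"rz":0}
    - {"dx":0,"dy":0,"dz":0.6,"rx":0,"ry":0,"rz":0}
    - {"dx":0,"dy":0,"dz":0.4,"rx":0,"ry":0,"rz":0}

```text
t: 8.9
tcp_pos: [0.539, 0.2925, 0.2985]
tool_rot: [1.0, -0.031, 0.001, -0.0]
force: [-0.2, -0.1, -5.3]
finger_gap: 0.2
gripper_force: 58.9
```

Emit:
move_arm:
  targets:
    - {"dx":0.01,"dy":-0.3,"dz":0,"rx":0,"ry":0,"rz":0}
    - {"dx":0.01,"dy":-0.6,"dz":0,"rx":0,"ry":0,"rz":0}
    - {"dx":0.01,"dy":-0.8,"dz":0,"rx":0,"ry":0,"rz":0}
    - {"dx":0.01,"dy":-0.8,"dz":0,"rx":0,"ry":0,"rz":0}
    - {"dx":0.01,"dy":-0.8,"dz":0,"rx":0,"ry":0,"rz":0}
    - {"dx":0.01,"dy":-0.8,"dz":0,"rx":0,"ry":0,"rz":0}
    - {"dx":0.01,"dy":-0.8,"dz":0,"rx":0,"ry":0,"rz":0}
    - {"dx":0.01,"dy":-0.8,"dz":0,"rx":0,"ry":0,"rz":0}
    - {"dx":0.01,"dy":-0.8,"dz":0,"rx":0,"ry":0,"rz":0}
    - {"dx":0.01,"dy":-0.8,"dz":0,"rx":0,"ry":0,"rz":0}

```text
t: 10.15
tcp_pos: [0.5412, 0.1086, 0.2973]
tool_rot: [1.0, -0.031, 0.0, -0.0]
force: [-0.0, 0.9, -3.7]
finger_gap: 0.202
gripper_force: 58.9
```

Emit:
move_arm:
  targets:
    - {"dx":0.01,"dy":-0.8,"dz":0,"rx":0,"ry":0,"rz":-0.003}
    - {"dx":0.01,"dy":-0.8,"dz":0,"rx":0,"ry":0,"rz":-0.003}
    - {"dx":0.01,"dy":-0.8,"dz":0,"rx":0,"ry":0,"rz":-0.003}
    - {"dx":0.01,"dy":-0.8,"dz":0,"rx":0,"ry":0,"rz":-0.003}
    - {"dx":0.01,"dy":-0.8,"dz":0,"rx":0,"ry":0,"rz":-0.003}
    - {"dx":0.01,"dy":-0.8,"dz":0,"rx":0,"ry":0,"rz":-0.003}
    - {"dx":0.01,"dy":-0.8,"dz":0,"rx":0,"ry":0,"rz":-0.003}
    - {"dx":0.01,"dy":-0.8,"dz":0,"rx":0,"ry":0,"rz":-0.003}
    - {"dx":0.01,"dy":-0.8,"dz":0,"rx":0,"ry":0,"rz":-0.003}
    - {"dx":0.01,"dy":-0.8,"dz":0,"rx":0,"ry":0,"rz":-0.003}

```text
t: 11.4
tcp_pos: [0.5437, -0.0914, 0.2973]
tool_rot: [0.999, -0.039, -0.0, -0.0]
force: [-0.7, 0.7, -4.5]
finger_gap: 0.204
gripper_force: 58.9
```

Emit:
move_arm:
  targets:
    - {"dx":0.01,"dy":-0.8,"dz":0,"rx":0,"ry":0,"rz":0}
    - {"dx":0.01,"dy":-0.8,"dz":0,"rx":0,"ry":0,"rz":0}
    - {"dx":0.01,"dy":-0.8,"dz":0,"rx":0,"ry":0,"rz":0}
    - {"dx":0.01,"dy":-0.8,"dz":-0.2,"rx":0,"ry":0,"rz":0}
    - {"dx":0,"dy":-0.8,"dz":-0.4,"rx":0,"ry":0,"rz":0}
    - {"dx":0,"dy":-0.4,"dz":-0.6,"rx":0,"ry":0,"rz":0}
    - {"dx":0,"dy":0,"dz":-0.8,"rx":0,"ry":0,"rz":0}
    - {"dx":0,"dy":0,"dz":-0.8,"rx":0,"ry":0,"rz":0}
    - {"dx":0,"dy":0,"dz":-0.8,"rx":0,"ry":0,"rz":0}
    - {"dx":0,"dy":0,"dz":-0.8,"rx":0,"ry":0,"rz":0}

```text
t: 12.65
tcp_pos: [0.5442, -0.1997, 0.1855]
tool_rot: [0.999, -0.039, -0.001, -0.001]
force: [-0.2, 0.2, -4.2]
finger_gap: 0.2
gripper_force: 58.9
```

Emit:
move_arm:
  targets:
    - {"dx":0,"dy":-0.4,"dz":0,"rx":0,"ry":0,"rz":0}
    - {"dx":0,"dy":-0.8,"dz":0,"rx":0,"ry":0,"rz":0}
    - {"dx":0,"dy":-0.8,"dz":-0.2,"rx":0,"ry":0,"rz":0}
    - {"dx":0,"dy":-0.6,"dz":-0.4,"rx":0,"ry":0,"rz":0}
    - {"dx":0,"dy":-0.14,"dz":-0.6,"rx":0,"ry":0,"rz":0}
    - {"dx":0,"dy":0,"dz":-0.6,"rx":0,"ry":0,"rz":0}
    - {"dx":0,"dy":0,"dz":-0.6,"rx":0,"ry":0,"rz":0}
    - {"dx":0,"dy":0,"dz":-0.5,"rx":0,"ry":0,"rz":0}
    - {"dx":0,"dy":0,"dz":-0.35,"rx":0,"ry":0,"rz":0}
    - {"dx":0,"dy":0,"dz":-0.1,"rx":0,"ry":0,"rz":0}

```text
t: 13.9
tcp_pos: [0.5446, -0.2682, 0.1028]
tool_rot: [0.999, -0.039, -0.0, -0.0]
force: [-0.4, 1.1, -4.8]
finger_gap: 0.199
gripper_force: 59.1
```

Emit:
move_arm:
  targets:
    - {"dx":0,"dy":0,"dz":0,"rx":0,"ry":0,"rz":0}
    - {"dx":0,"dy":0,"dz":0,"rx":0,"ry":0,"rz":0}
    - {"dx":0,"dy":0,"dz":0,"rx":0,"ry":0,"rz":0}
    - {"dx":0,"dy":0,"dz":0,"rx":0,"ry":0,"rz":0}
    - {"dx":0,"dy":0,"dz":0,"rx":0,"ry":0,"rz":0}
    - {"dx":0,"dy":0,"dz":0,"rx":0,"ry":0,"rz":0}
    - {"dx":0,"dy":0,"dz":0,"rx":0,"ry":0,"rz":0}
    - {"dx":0,"dy":0,"dz":0,"rx":0,"ry":0,"rz":0}
    - {"dx":0,"dy":0,"dz":0,"rx":0,"ry":0,"rz":0}
    - {"dx":0,"dy":0,"dz":0,"rx":0,"ry":0,"rz":0}
  claw: 100

```text
t: 15.15
tcp_pos: [0.5447, -0.2686, 0.1035]
tool_rot: [0.999, -0.039, -0.0, -0.0]
force: [-0.9, -0.2, -0.1]
finger_gap: 0.999
gripper_force: 0.0
```

Emit:
move_arm:
  targets:
    - {"dx":0,"dy":0,"dz":0.6,"rx":0,"ry":0,"rz":0}
    - {"dx":0,"dy":0,"dz":0.9,"rx":0,"ry":0,"rz":0}
    - {"dx":0,"dy":0,"dz":0.9,"rx":0,"ry":0,"rz":0}
    - {"dx":0,"dy":0,"dz":0.9,"rx":0,"ry":0,"rz":0}
    - {"dx":0,"dy":0.5,"dz":0.9,"rx":0,"ry":0,"rz":0}
    - {"dx":0,"dy":0.8,"dz":0.9,"rx":0,"ry":0,"rz":0}
    - {"dx":0,"dy":0.8,"dz":0.9,"rx":0,"ry":0,"rz":0}
    - {"dx":0,"dy":0.8,"dz":0.9,"rx":0,"ry":0,"rz":0}
    - {"dx":0,"dy":0.8,"dz":0.9,"rx":0,"ry":0,"rz":0}
    - {"dx":0,"dy":0.8,"dz":0.9,"rx":0,"ry":0,"rz":0}

```text
t: 16.4
tcp_pos: [0.5445, -0.1553, 0.323]
tool_rot: [0.999, -0.039, 0.001, 0.0]
force: [-0.3, -0.6, -0.1]
finger_gap: 1.003
gripper_force: 0.0
```

Emit:
move_arm:
  targets:
    - {"dx":0,"dy":1,"dz":0,"rx":0,"ry":0,"rz":0.303}
    - {"dx":0,"dy":1,"dz":0,"rx":0,"ry":0,"rz":0.303}
    - {"dx":0,"dy":1,"dz":0,"rx":0,"ry":0,"rz":0.303}
    - {"dx":0,"dy":1,"dz":0,"rx":0,"ry":0,"rz":0.303}
    - {"dx":0,"dy":1,"dz":0,"rx":0,"ry":0,"rz":0.303}
    - {"dx":0,"dy":1,"dz":0,"rx":0,"ry":0,"rz":0.303}
    - {"dx":0,"dy":1,"dz":0,"rx":0,"ry":0,"rz":0.303}
    - {"dx":0,"dy":1,"dz":0,"rx":0,"ry":0,"rz":0.303}
    - {"dx":0,"dy":1,"dz":0,"rx":0,"ry":0,"rz":0.303}
    - {"dx":0,"dy":1,"dz":0,"rx":0,"ry":0,"rz":0.303}

```text
t: 17.65
tcp_pos: [0.5446, 0.0948, 0.3223]
tool_rot: [0.727, 0.687, 0.001, 0.0]
force: [-0.5, 0.1, -0.9]
finger_gap: 0.998
gripper_force: 0.0
```

Emit:
move_arm:
  targets:
    - {"dx":0,"dy":0.9,"dz":0,"rx":0,"ry":0,"rz":0}
    - {"dx":0,"dy":0.9,"dz":0,"rx":0,"ry":0,"rz":0}
    - {"dx":0,"dy":0.9,"dz":0,"rx":0,"ry":0,"rz":0}
    - {"dx":0,"dy":0.9,"dz":0,"rx":0,"ry":0,"rz":0}
    - {"dx":0,"dy":0.8,"dz":0,"rx":0,"ry":0,"rz":0}
    - {"dx":0,"dy":0.6,"dz":0,"rx":0,"ry":0,"rz":0}
    - {"dx":0,"dy":0.4,"dz":0,"rx":0,"ry":0,"rz":0}
    - {"dx":0,"dy":0.2,"dz":0,"rx":0,"ry":0,"rz":0}
    - {"dx":0,"dy":0,"dz":0,"rx":0,"ry":0,"rz":0}
    - {"dx":0,"dy":0,"dz":0,"rx":0,"ry":0,"rz":0}

```text
t: 18.9
tcp_pos: [0.5448, 0.2335, 0.321]
tool_rot: [0.729, 0.685, -0.0, 0.0]
force: [0.2, 0.9, 0.1]
finger_gap: 0.995
gripper_force: 0.0
```

```bash
python3 - <<'E'
from h import *
m=cams.camera_model("wrist");im=cams.snapshot("wrist");cv2.imwrite("pics/w2.png",im[...,::-1])
t=cams.snapshot("top");cv2.imwrite("pics/top1.png",t[...,::-1]);import pickle;pickle.dump(m,open("w2.pkl","wb"))
s=sensors.sense();print(s["q"],s["tcp_pos"])
E
```

```text
[ 2.16530468e-01  3.94909520e-01  1.40256298e+00 -1.71575175e-04
  1.34426824e+00  2.78941063e-01] [0.54477896 0.23344321 0.32103063]
```

View pics/w2.png

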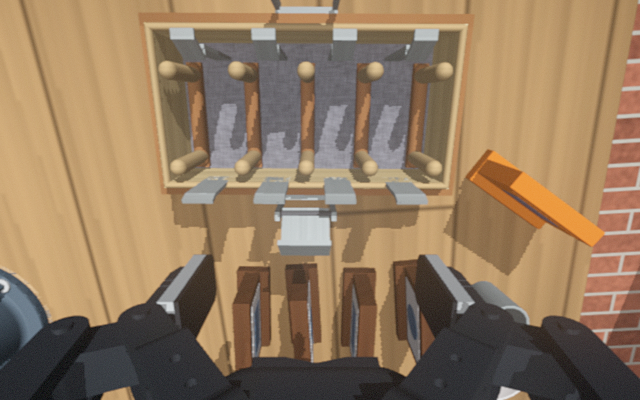

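The crate is open. Its dowel heads form an upper row at (169,70), (238,70), (306,70), (374,70), (443,70) and a lower row at (182,160), (245,160), (307,165), (369,160), (431,160). Catches are at the top (+y) and guide plates at the bottom. Now fitting the crate pose from the dowel tops.

```bash
python3 - <<'E'
from h import *
import pickle
m=pickle.load(open("w2.pkl","rb"));im=cv2.imread("pics/w2.png")
cv2.imwrite("pics/c2.png",cv2.resize(im[50:185,150:460],None,fx=2.58,fy=2.58,interpolation=2))
P=np.array([(x,y) for y in(40,-60) for x in(-140,-70,0,70,140)])/1000.
# dowel tops: head ends farthest (upper row: heads' centres)
for c in ((.536,.2905),(.539,.2928)):
  a=np.radians(-3.5);R=np.array([[np.cos(a),-np.sin(a)],[np.sin(a),np.cos(a)]])
  W=P@R.T+c;print(proj(m,np.c_[W,np.full(10,.1)]).round(1).tolist())
E
```

```text
[[163.8, 74.1], [233.2, 74.0], [302.6, 74.0], [372.0, 73.9], [441.5, 73.8], [175.5, 171.3], [239.6, 171.3], [303.7, 171.2], [367.8, 171.2], [431.9, 171.1]]
[[166.4, 71.5], [235.9, 71.4], [305.4, 71.3], [375.0, 71.3], [444.6, 71.2], [177.8, 169.1], [242.0, 169.0], [306.3, 169.0], [370.5, 168.9], [434.7, 168.9]]
```

View pics/c2.png

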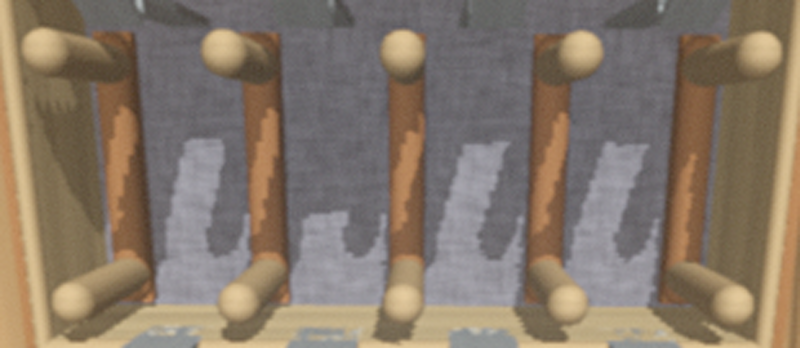

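```bash
cat >> h.py <<'E'
def fit2(P,W):
    p,w=P-P.mean(0),W-W.mean(0);a=np.arctan2((p[:,0]*w[:,1]-p[:,1]*w[:,0]).sum(),(p*w).sum())
    R=np.array([[np.cos(a),-np.sin(a)],[np.sin(a),np.cos(a)]]);t=W.mean(0)-R@P.mean(0)
    return t,a,R,W-(P@R.T+t)
E
python3 - <<'E'
from h import *
import pickle
m=pickle.load(open("w2.pkl","rb"))
P=np.array([(x,y) for y in(40,-60) for x in(-140,-70,0,70,140)])/1000.
c=np.array([(45,50),(220,51),(402,53),(582,53),(761,53),(73,300),(237,301),(402,302),(569,301),(733,301)])/2.58+[150,50]
W=onz(m,c,.097)[:,:2];t,a,R,r=fit2(P,W);print(t.round(4),np.degrees(a).round(2),(r*1000).round(1).tolist())
print("slots",[(R@[x,-.01]+t).round(4).tolist() for x in(-.105,-.035,.035,.105)])
im=cv2.imread("pics/top1.png");cv2.imwrite("pics/c3.png",cv2.resize(im[160:290,260:420],None,fx=5,fy=4.6,interpolation=2))
E
```

```text
[0.5392 0.2944] -3.72 [[-0.2, -0.0], [-1.5, -0.1], [-0.0, -0.7], [0.8, -0.5], [1.1, -0.3], [-0.2, 0.3], [-0.6, 0.1], [-0.4, -0.1], [0.6, 0.5], [0.3, 0.7]]
slots [[0.4338, 0.2913], [0.5036, 0.2867], [0.5735, 0.2822], [0.6433, 0.2776]]
```

View pics/c3.png

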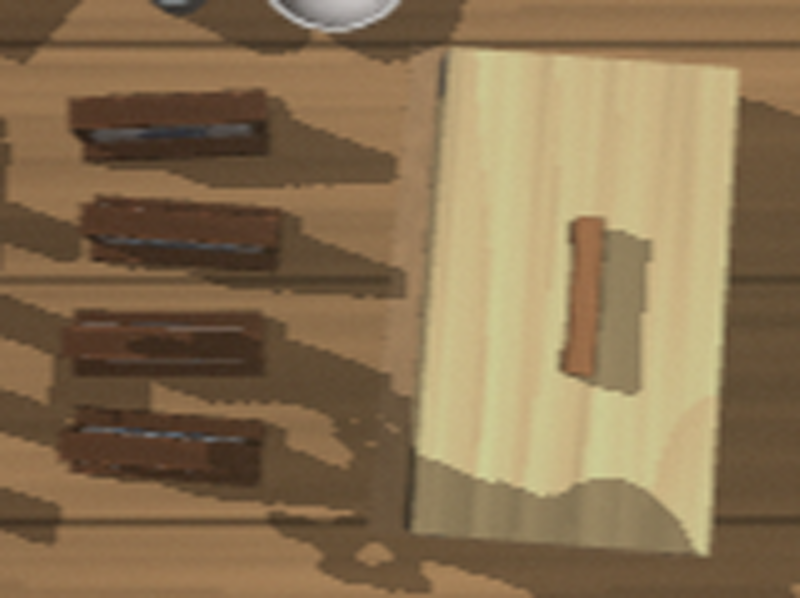

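The lid lies squarely on the card, with its handle at (585,297) in the crop. Crate origin is (0.539,0.294) with yaw about −3.6°. Next I'll look at the tiles from close.

Emit:
move_arm:
  targets:
    - {"dx":0.06,"dy":-0.9,"dz":0,"rx":0,"ry":0,"rz":0}
    - {"dx":0.06,"dy":-0.9,"dz":0,"rx":0,"ry":0,"rz":0}
    - {"dx":0.06,"dy":-0.9,"dz":0,"rx":0,"ry":0,"rz":0}
    - {"dx":0.06,"dy":-0.9,"dz":0,"rx":0,"ry":0,"rz":0}
    - {"dx":0.06,"dy":-0.9,"dz":0,"rx":0,"ry":0,"rz":0}
    - {"dx":0.06,"dy":-0.9,"dz":0,"rx":0,"ry":0,"rz":0}
    - {"dx":0.06,"dy":-0.9,"dz":0,"rx":0,"ry":0,"rz":0}
    - {"dx":0.06,"dy":-0.9,"dz":0,"rx":0,"ry":0,"rz":0}
    - {"dx":0.06,"dy":-0.7,"dz":0,"rx":0,"ry":0,"rz":0}
    - {"dx":0.06,"dy":-0.5,"dz":0,"rx":0,"ry":0,"rz":0}

```text
t: 20.25
tcp_pos: [0.5598, 0.0229, 0.3211]
tool_rot: [0.729, 0.685, 0.0, -0.0]
force: [1.2, 0.1, -0.5]
finger_gap: 1.004
gripper_force: 0.0
```

```bash
python3 - <<'E'
from h import *
import pickle
m=cams.camera_model("wrist");im=cams.snapshot("wrist");cv2.imwrite("pics/w3.png",cv2.resize(im[...,::-1],None,fx=1.25,fy=1.25,interpolation=2));pickle.dump(m,open("w3.pkl","wb"))
s=sensors.sense();print(s["tcp_pos"])
E
```

```text
[0.56013529 0.02168754 0.32104336]
```

View pics/w3.png

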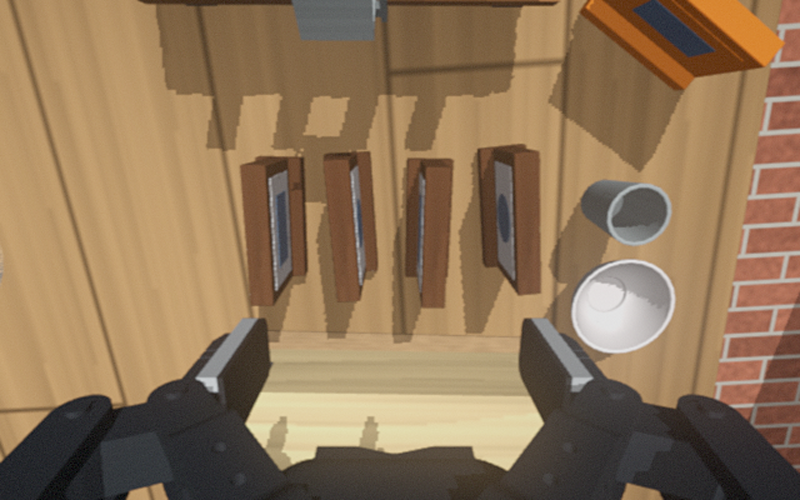

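The wrist picture shows the four tile tops, with centres near (259,234), (343,227), (437,233) and (527,222) in the enlarged picture. The orange decoy at (680,40), the tumbler and the bowl stand clear of them.

```bash
python3 - <<'E'
from h import *
import pickle
m=pickle.load(open("w3.pkl","rb"))
T=dict(D=[(243,165),(269,160),(273,303),(250,306)],C=[(325,155),(351,154),(360,299),(337,301)],B=[(424,162),(453,159),(446,306),(423,307)],A=[(512,150),(538,150),(540,292),(517,294)])
for k,v in T.items():
    p=onz(m,np.array(v)/1.25,.1)[:,:2];d=(p[0]+p[1]-p[2]-p[3])/2
    print(k,p.mean(0).round(4),np.linalg.norm(d).round(4),"thick",np.linalg.norm(p[1]-p[0]).round(4),np.linalg.norm(p[2]-p[3]).round(4),"yaw-90",(np.degrees(np.arctan2(d[1],d[0]))-90).round(1))
E
```

```text
D [0.439  0.0061] 0.1304 thick 0.0227 0.0219 yaw-90 -6.6
C [0.5145 0.007 ] 0.1324 thick 0.0219 0.0215 yaw-90 -1.5
B [ 0.5963 -0.0039] 0.1339 thick 0.0245 0.0214 yaw-90 -3.4
A [0.6761 0.0023] 0.1298 thick 0.0218 0.0212 yaw-90 2.9
```

Emit:
move_arm:
  targets:
    - {"dx":-0.484,"dy":-0.063,"dz":-0.5,"rx":0,"ry":0,"rz":-0.0103}
    - {"dx":-0.484,"dy":-0.063,"dz":-0.5,"rx":0,"ry":0,"rz":-0.0103}
    - {"dx":-0.484,"dy":-0.063,"dz":-0.5,"rx":0,"ry":0,"rz":-0.0103}
    - {"dx":-0.484,"dy":-0.063,"dz":-0.5,"rx":0,"ry":0,"rz":-0.0103}
    - {"dx":-0.484,"dy":-0.063,"dz":-0.5,"rx":0,"ry":0,"rz":-0.0103}
    - {"dx":-0.484,"dy":-0.063,"dz":-0.5,"rx":0,"ry":0,"rz":-0.0103}
    - {"dx":-0.484,"dy":-0.063,"dz":-0.5,"rx":0,"ry":0,"rz":-0.0103}
    - {"dx":-0.484,"dy":-0.063,"dz":-0.5,"rx":0,"ry":0,"rz":-0.0103}
    - {"dx":-0.484,"dy":-0.063,"dz":-0.5,"rx":0,"ry":0,"rz":-0.0103}
    - {"dx":-0.484,"dy":-0.063,"dz":-0.5,"rx":0,"ry":0,"rz":-0.0103}
  claw: 65

```text
t: 21.55
tcp_pos: [0.4386, 0.0085, 0.1959]
tool_rot: [0.747, 0.665, 0.0, 0.0]
force: [0.2, 0.2, 0.5]
finger_gap: 0.652
gripper_force: 0.0
```

```bash
python3 - <<'E'
from h import *
import pickle
m=cams.camera_model("wrist");im=cams.snapshot("wrist");cv2.imwrite("pics/w4.png",im[...,::-1]);pickle.dump(m,open("w4.pkl","wb"))
s=sensors.sense();print(s["tcp_pos"],s["finger_gap"])
E
```

```text
[0.43539703 0.00893485 0.19436474] 0.6484275159147441
```

View pics/w4.png

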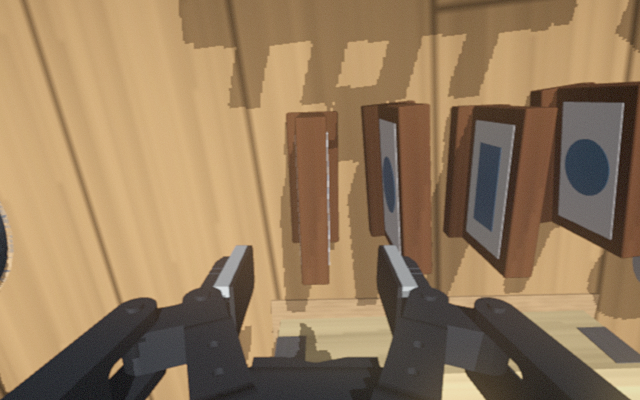

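Tile D's top face has corners (296,117), (326,115), (328,282) and (303,284), centred between the fingers. Refining its position.

```bash
python3 - <<'E'
from h import *
import pickle
m=pickle.load(open("w4.pkl","rb"))
p=onz(m,[(296,117),(326,115),(328,282),(303,284)],.1)[:,:2];d=(p[0]+p[1]-p[2]-p[3])/2
print(p.mean(0).round(4),np.linalg.norm(d).round(4),(np.degrees(np.arctan2(d[1],d[0]))-90).round(1))
E
```

```text
[0.4373 0.0059] 0.1287 -5.2
```

Emit:
move_arm:
  targets:
    - {"dx":0.04,"dy":-0.06,"dz":-0.5,"rx":0,"ry":0,"rz":0.03}
    - {"dx":0.04,"dy":-0.06,"dz":-0.6,"rx":0,"ry":0,"rz":0}
    - {"dx":0,"dy":0,"dz":-0.6,"rx":0,"ry":0,"rz":0}
    - {"dx":0,"dy":0,"dz":-0.6,"rx":0,"ry":0,"rz":0}
    - {"dx":0,"dy":0,"dz":-0.6,"rx":0,"ry":0,"rz":0}
    - {"dx":0,"dy":0,"dz":-0.6,"rx":0,"ry":0,"rz":0}
    - {"dx":0,"dy":0,"dz":-0.6,"rx":0,"ry":0,"rz":0}
    - {"dx":0,"dy":0,"dz":-0.55,"rx":0,"ry":0,"rz":0}
    - {"dx":0,"dy":0,"dz":-0.3,"rx":0,"ry":0,"rz":0}
    - {"dx":0,"dy":0,"dz":-0.1,"rx":0,"ry":0,"rz":0}

```text
t: 22.85
tcp_pos: [0.4412, 0.0051, 0.0694]
tool_rot: [0.741, 0.671, 0.0, 0.0]
force: [0.2, -0.2, 0.2]
finger_gap: 0.658
gripper_force: 0.0
```

Emit:
move_arm:
  targets:
    - {"dx":0,"dy":0,"dz":0,"rx":0,"ry":0,"rz":0}
    - {"dx":0,"dy":0,"dz":0,"rx":0,"ry":0,"rz":0}
    - {"dx":0,"dy":0,"dz":0,"rx":0,"ry":0,"rz":0}
    - {"dx":0,"dy":0,"dz":0,"rx":0,"ry":0,"rz":0}
    - {"dx":0,"dy":0,"dz":0,"rx":0,"ry":0,"rz":0}
    - {"dx":0,"dy":0,"dz":0,"rx":0,"ry":0,"rz":0}
    - {"dx":0,"dy":0,"dz":0,"rx":0,"ry":0,"rz":0}
    - {"dx":0,"dy":0,"dz":0,"rx":0,"ry":0,"rz":0}
    - {"dx":0,"dy":0,"dz":0,"rx":0,"ry":0,"rz":0}
    - {"dx":0,"dy":0,"dz":0,"rx":0,"ry":0,"rz":0}
  claw: 0
  newtons: 60

```text
t: 24.1
tcp_pos: [0.4407, 0.0051, 0.0699]
tool_rot: [0.742, 0.671, 0.0, 0.0]
force: [-0.5, -0.4, 1.2]
finger_gap: 0.247
gripper_force: 63.8
```

Emit:
move_arm:
  targets:
    - {"dx":0,"dy":0,"dz":0.4,"rx":0,"ry":0,"rz":0}
    - {"dx":0,"dy":0,"dz":0.8,"rx":0,"ry":0,"rz":0}
    - {"dx":0,"dy":0,"dz":0.8,"rx":0,"ry":0,"rz":0}
    - {"dx":0,"dy":0,"dz":0.8,"rx":0,"ry":0,"rz":0}
    - {"dx":0,"dy":0,"dz":0.8,"rx":0,"ry":0,"rz":0}
    - {"dx":0,"dy":0,"dz":0.8,"rx":0,"ry":0,"rz":0}
    - {"dx":0,"dy":0,"dz":0.8,"rx":0,"ry":0,"rz":0}
    - {"dx":0,"dy":0.4,"dz":0.8,"rx":0,"ry":0,"rz":0}
    - {"dx":0,"dy":0.7,"dz":0.8,"rx":0,"ry":0,"rz":0}
    - {"dx":0,"dy":0.9,"dz":0.8,"rx":0,"ry":0,"rz":0}

```text
t: 25.35
tcp_pos: [0.4399, 0.0557, 0.2605]
tool_rot: [0.742, 0.671, -0.0, -0.0]
force: [0.0, 0.3, -3.9]
finger_gap: 0.249
gripper_force: 63.0
```

Emit:
move_arm:
  targets:
    - {"dx":-0.03,"dy":0.9,"dz":0,"rx":0,"ry":0,"rz":0.007}
    - {"dx":-0.03,"dy":0.9,"dz":0,"rx":0,"ry":0,"rz":0.007}
    - {"dx":-0.03,"dy":0.9,"dz":0,"rx":0,"ry":0,"rz":0.007}
    - {"dx":-0.03,"dy":0.9,"dz":0,"rx":0,"ry":0,"rz":0.007}
    - {"dx":-0.03,"dy":0.9,"dz":0,"rx":0,"ry":0,"rz":0.007}
    - {"dx":-0.03,"dy":0.9,"dz":0,"rx":0,"ry":0,"rz":0.007}
    - {"dx":-0.03,"dy":0.9,"dz":0,"rx":0,"ry":0,"rz":0.007}
    - {"dx":-0.03,"dy":0.9,"dz":0,"rx":0,"ry":0,"rz":0.007}
    - {"dx":-0.03,"dy":0.9,"dz":0,"rx":0,"ry":0,"rz":0.007}
    - {"dx":-0.03,"dy":0.9,"dz":0,"rx":0,"ry":0,"rz":0.007}

```text
t: 26.6
tcp_pos: [0.4322, 0.2807, 0.2596]
tool_rot: [0.729, 0.684, -0.001, -0.0]
force: [0.3, 0.2, -2.9]
finger_gap: 0.247
gripper_force: 63.1
```

Emit:
move_arm:
  targets:
    - {"dx":0,"dy":0.4,"dz":0,"rx":0,"ry":0,"rz":0}
    - {"dx":0,"dy":0.04,"dz":0,"rx":0,"ry":0,"rz":0}
    - {"dx":0,"dy":0,"dz":0,"rx":0,"ry":0,"rz":0}
    - {"dx":0,"dy":0,"dz":0,"rx":0,"ry":0,"rz":0}
    - {"dx":0,"dy":0,"dz":0,"rx":0,"ry":0,"rz":0}
    - {"dx":0,"dy":0,"dz":0,"rx":0,"ry":0,"rz":0}
    - {"dx":0,"dy":0,"dz":0,"rx":0,"ry":0,"rz":0}
    - {"dx":0,"dy":0,"dz":0,"rx":0,"ry":0,"rz":0}
    - {"dx":0,"dy":0,"dz":0,"rx":0,"ry":0,"rz":0}
    - {"dx":0,"dy":0,"dz":0,"rx":0,"ry":0,"rz":0}

```text
t: 27.85
tcp_pos: [0.4332, 0.2912, 0.2598]
tool_rot: [0.729, 0.684, -0.0, -0.0]
force: [-0.2, 1.7, -2.4]
finger_gap: 0.25
gripper_force: 63.0
```

```bash
python3 - <<'E'
from h import *
import pickle
m=cams.camera_model("wrist");im=cams.snapshot("wrist");cv2.imwrite("pics/w5.png",cv2.resize(im[...,::-1],None,fx=1.25,fy=1.25,interpolation=2));pickle.dump(m,open("w5.pkl","wb"))
s=sensors.sense();print(s["tcp_pos"],s["tool_rot"])
E
```

```text
[0.43318768 0.29118901 0.25980151] [ 7.29103443e-01  6.84403513e-01 -8.41183247e-06  6.12578003e-06]
```

View pics/w5.png

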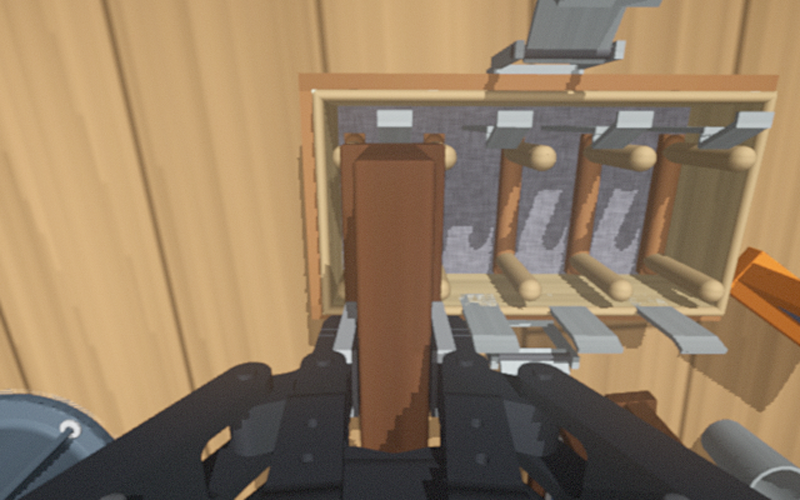

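Tile D is held over slot 0. Its +y top end runs (358,160)–(436,158), the slot-0 catch nose is at (395,118), and six dowel heads are clear, at (543,157), (642,158), (742,157), (530,290), (621,289) and (711,289). I'll check the alignment from these.

```bash
python3 - <<'E'
from h import *
import pickle
m=pickle.load(open("w5.pkl","rb"))
P=np.array([(0,40),(70,40),(140,40),(0,-60),(70,-60),(140,-60)])/1000.
c=np.array([(543,157),(642,158),(742,157),(530,290),(621,289),(711,289)])/1.25
W=onz(m,c,.097)[:,:2];t,a,R,r=fit2(P,W);print(t.round(4),np.degrees(a).round(2),(r*1000).round(1).tolist(),"slot0",(R@[-.105,-.01]+t).round(4))
e=onz(m,np.array([(358,160),(436,158)])/1.25,.29)[:,:2];print("tile +y end",e.round(4).tolist())
u=np.array([-np.sin(a),np.cos(a)]);print("tile centre est",(e.mean(0)-u*.065).round(4), "width",np.linalg.norm(e[1]-e[0]).round(4))
E
```

```text
[0.5393 0.294 ] -3.55 [[-0.1, 0.4], [-0.0, -0.4], [0.5, 0.2], [-0.2, -0.6], [0.1, 0.2], [-0.3, 0.1]] slot0 [0.4339 0.2906]
tile +y end [[0.4282, 0.3559], [0.4485, 0.3551]]
tile centre est [0.4343 0.2906] width 0.0203
```

Aligned to within 0.5 mm, so I'll push straight down.

Emit:
move_arm:
  targets:
    - {"dx":0.02,"dy":0,"dz":-0.4,"rx":0,"ry":0,"rz":0}
    - {"dx":0,"dy":0,"dz":-0.5,"rx":0,"ry":0,"rz":0}
    - {"dx":0,"dy":0,"dz":-0.5,"rx":0,"ry":0,"rz":0}
    - {"dx":0,"dy":0,"dz":-0.4,"rx":0,"ry":0,"rz":0}
    - {"dx":0,"dy":0,"dz":-0.3,"rx":0,"ry":0,"rz":0}
    - {"dx":0,"dy":0,"dz":-0.3,"rx":0,"ry":0,"rz":0}
    - {"dx":0,"dy":0,"dz":-0.3,"rx":0,"ry":0,"rz":0}
    - {"dx":0,"dy":0,"dz":-0.3,"rx":0,"ry":0,"rz":0}
    - {"dx":0,"dy":0,"dz":-0.3,"rx":0,"ry":0,"rz":0}
    - {"dx":0,"dy":0,"dz":-0.3,"rx":0,"ry":0,"rz":0}

```text
t: 29.15
tcp_pos: [0.4334, 0.2909, 0.1692]
tool_rot: [0.729, 0.684, -0.0, -0.0]
force: [0.2, -2.3, -1.7]
finger_gap: 0.251
gripper_force: 63.2
```

Emit:
move_arm:
  targets:
    - {"dx":0,"dy":0,"dz":-0.4,"rx":0,"ry":0,"rz":0}
    - {"dx":0,"dy":0,"dz":-0.5,"rx":0,"ry":0,"rz":0}
    - {"dx":0,"dy":0,"dz":-0.5,"rx":0,"ry":0,"rz":0}
    - {"dx":0,"dy":0,"dz":-0.5,"rx":0,"ry":0,"rz":0}
    - {"dx":0,"dy":0,"dz":-0.5,"rx":0,"ry":0,"rz":0}
    - {"dx":0,"dy":0,"dz":-0.4,"rx":0,"ry":0,"rz":0}
    - {"dx":0,"dy":0,"dz":-0.4,"rx":0,"ry":0,"rz":0}
    - {"dx":0,"dy":0,"dz":-0.3,"rx":0,"ry":0,"rz":0}
    - {"dx":0,"dy":0,"dz":-0.2,"rx":0,"ry":0,"rz":0}
    - {"dx":0,"dy":0,"dz":0,"rx":0,"ry":0,"rz":0}

```text
t: 30.4
tcp_pos: [0.4337, 0.2916, 0.0798]
tool_rot: [0.729, 0.684, 0.001, 0.0]
force: [-5.3, -3.8, 17.2]
finger_gap: 0.248
gripper_force: 66.0
```

Emit:
move_arm:
  targets:
    - {"dx":0,"dy":0,"dz":0,"rx":0,"ry":0,"rz":0}
    - {"dx":0,"dy":0,"dz":0,"rx":0,"ry":0,"rz":0}
    - {"dx":0,"dy":0,"dz":0,"rx":0,"ry":0,"rz":0}
    - {"dx":0,"dy":0,"dz":0,"rx":0,"ry":0,"rz":0}
    - {"dx":0,"dy":0,"dz":0.5,"rx":0,"ry":0,"rz":0}
    - {"dx":0,"dy":0,"dz":1,"rx":0,"ry":0,"rz":0}
    - {"dx":0,"dy":0,"dz":1,"rx":0,"ry":0,"rz":0}
    - {"dx":0,"dy":0,"dz":1,"rx":0,"ry":0,"rz":0}
    - {"dx":0,"dy":0,"dz":1,"rx":0,"ry":0,"rz":0}
    - {"dx":0,"dy":0,"dz":1,"rx":0,"ry":0,"rz":0}
  claw: 60

```text
t: 31.65
tcp_pos: [0.4336, 0.2912, 0.2165]
tool_rot: [0.729, 0.684, 0.0, 0.0]
force: [0.8, -0.6, -0.4]
finger_gap: 0.601
gripper_force: 0.0
```

Emit:
move_arm:
  targets:
    - {"dx":0.2,"dy":-0.5,"dz":0.5,"rx":0,"ry":0,"rz":0.007}
    - {"dx":0.3,"dy":-1,"dz":0.5,"rx":0,"ry":0,"rz":0.007}
    - {"dx":0.3,"dy":-1,"dz":0.2,"rx":0,"ry":0,"rz":0.007}
    - {"dx":0.3,"dy":-1,"dz":0,"rx":0,"ry":0,"rz":0.007}
    - {"dx":0.3,"dy":-1,"dz":0,"rx":0,"ry":0,"rz":0.007}
    - {"dx":0.3,"dy":-1,"dz":0,"rx":0,"ry":0,"rz":0.007}
    - {"dx":0.3,"dy":-1,"dz":0,"rx":0,"ry":0,"rz":0.007}
    - {"dx":0.3,"dy":-1,"dz":0,"rx":0,"ry":0,"rz":0.007}
    - {"dx":0.3,"dy":-1,"dz":0,"rx":0,"ry":0,"rz":0.007}
    - {"dx":0.3,"dy":-1,"dz":0,"rx":0,"ry":0,"rz":0.007}

```text
t: 32.9
tcp_pos: [0.5059, 0.052, 0.2446]
tool_rot: [0.717, 0.698, -0.0, -0.0]
force: [1.1, -0.7, 0.9]
finger_gap: 0.601
gripper_force: 0.0
```

Emit:
move_arm:
  targets:
    - {"dx":0.3,"dy":-1,"dz":-0.2,"rx":0,"ry":0,"rz":0}
    - {"dx":0,"dy":-0.6,"dz":-0.4,"rx":0,"ry":0,"rz":0}
    - {"dx":0,"dy":-0.2,"dz":-0.6,"rx":0,"ry":0,"rz":0}
    - {"dx":0,"dy":0,"dz":-0.6,"rx":0,"ry":0,"rz":0}
    - {"dx":0,"dy":0,"dz":-0.6,"rx":0,"ry":0,"rz":0}
    - {"dx":0,"dy":0,"dz":-0.4,"rx":0,"ry":0,"rz":0}
    - {"dx":0,"dy":0,"dz":-0.2,"rx":0,"ry":0,"rz":0}
    - {"dx":0,"dy":0,"dz":0,"rx":0,"ry":0,"rz":0}
    - {"dx":0,"dy":0,"dz":0,"rx":0,"ry":0,"rz":0}
    - {"dx":0,"dy":0,"dz":0,"rx":0,"ry":0,"rz":0}

```text
t: 34.15
tcp_pos: [0.514, 0.0086, 0.1703]
tool_rot: [0.716, 0.698, 0.0, 0.0]
force: [0.4, -0.1, 0.7]
finger_gap: 0.602
gripper_force: 0.0
```

```bash
python3 - <<'E'
from h import *
import pickle
m=cams.camera_model("wrist");im=cams.snapshot("wrist");cv2.imwrite("pics/w6.png",im[...,::-1]);pickle.dump(m,open("w6.pkl","wb"))
t=cams.snapshot("top");cv2.imwrite("pics/top2.png",t[...,::-1])
w=cv2.resize(im[80:310,180:460],None,fx=1.42,fy=1.42,interpolation=2)
tt=cv2.resize(t[150:300,150:260],None,fx=3.5,fy=3.5,interpolation=2)
H=max(w.shape[0],tt.shape[0]);o=np.zeros((H,w.shape[1]+tt.shape[1],3),np.uint8);o[:w.shape[0],:w.shape[1]]=w;o[:tt.shape[0],w.shape[1]:]=tt
cv2.imwrite("pics/c6.png",o[...,::-1]);print(o.shape,w.shape)
s=sensors.sense();print(s["tcp_pos"],s["tool_rot"])
E
```

```text
(525, 783, 3) (327, 398, 3)
[0.51392077 0.00864437 0.17016959] [7.16468830e-01 6.97618985e-01 2.40761716e-04 3.31444518e-04]
```

View pics/c6.png

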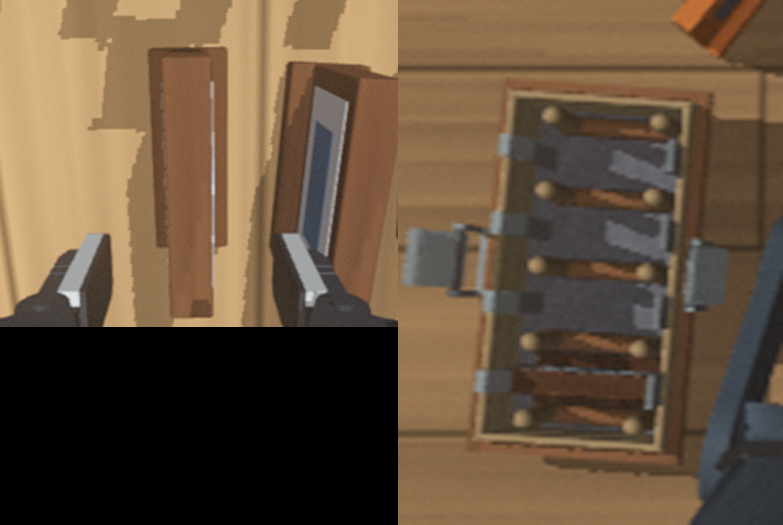

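Left half: tile C's top face has corners (163,57), (209,57), (212,316) and (172,318) in the crop, between the fingers. Right half: tile D sits in slot 0 with its catch at (493,380) over its end, in line with the other catches.

```bash
python3 - <<'E'
from h import *
import pickle
m=pickle.load(open("w6.pkl","rb"))
p=onz(m,np.array([(163,57),(209,57),(212,316),(172,318)])/1.4215+[180,80],.1)[:,:2];d=(p[0]+p[1]-p[2]-p[3])/2
print(p.mean(0).round(4),np.linalg.norm(d).round(4),(np.degrees(np.arctan2(d[1],d[0]))-90).round(1))
im=cv2.imread("pics/w6.png")
h=cv2.cvtColor(im,cv2.COLOR_BGR2HSV)
for v in (150,200,250):print([tuple(h[v,u]) for u in range(290,345,5)])
E
```

```text
[0.5131 0.0048] 0.1287 -0.4
[(np.uint8(12), np.uint8(125), np.uint8(108)), (np.uint8(13), np.uint8(126), np.uint8(128)), (np.uint8(12), np.uint8(132), np.uint8(139)), (np.uint8(12), np.uint8(138), np.uint8(137)), (np.uint8(12), np.uint8(136), np.uint8(133)), (np.uint8(13), np.uint8(141), np.uint8(134)), (np.uint8(12), np.uint8(141), np.uint8(136)), (np.uint8(13), np.uint8(139), np.uint8(139)), (np.uint8(12), np.uint8(76), np.uint8(151)), (np.uint8(12), np.uint8(144), np.uint8(126)), (np.uint8(16), np.uint8(117), np.uint8(172))]
[(np.uint8(12), np.uint8(134), np.uint8(99)), (np.uint8(12), np.uint8(102), np.uint8(110)), (np.uint8(12), np.uint8(135), np.uint8(142)), (np.uint8(12), np.uint8(133), np.uint8(136)), (np.uint8(11), np.uint8(130), np.uint8(133)), (np.uint8(13), np.uint8(131), np.uint8(134)), (np.uint8(12), np.uint8(142), np.uint8(131)), (np.uint8(12), np.uint8(138), np.uint8(137)), (np.uint8(170), np.uint8(4), np.uint8(175)), (np.uint8(12), np.uint8(134), np.uint8(129)), (np.uint8(16), np.uint8(109), np.uint8(180))]
[(np.uint8(15), np.uint8(118), np.uint8(106)), (np.uint8(13), np.uint8(131), np.uint8(103)), (np.uint8(13), np.uint8(136), np.uint8(137)), (np.uint8(12), np.uint8(137), np.uint8(136)), (np.uint8(12), np.uint8(129), np.uint8(132)), (np.uint8(11), np.uint8(137), np.uint8(127)), (np.uint8(13), np.uint8(133), np.uint8(144)), (np.uint8(12), np.uint8(130), np.uint8(141)), (np.uint8(9), np.uint8(14), np.uint8(186)), (np.uint8(13), np.uint8(133), np.uint8(128)), (np.uint8(16), np.uint8(111), np.uint8(177))]
```

Emit:
move_arm:
  targets:
    - {"dx":0,"dy":-0.06,"dz":-0.3,"rx":0,"ry":0,"rz":0}
    - {"dx":0,"dy":-0.06,"dz":-0.5,"rx":0,"ry":0,"rz":0}
    - {"dx":0,"dy":0,"dz":-0.6,"rx":0,"ry":0,"rz":0}
    - {"dx":0,"dy":0,"dz":-0.6,"rx":0,"ry":0,"rz":0}
    - {"dx":0,"dy":0,"dz":-0.6,"rx":0,"ry":0,"rz":0}
    - {"dx":0,"dy":0,"dz":-0.6,"rx":0,"ry":0,"rz":0}
    - {"dx":0,"dy":0,"dz":-0.5,"rx":0,"ry":0,"rz":0}
    - {"dx":0,"dy":0,"dz":-0.2,"rx":0,"ry":0,"rz":0}
    - {"dx":0,"dy":0,"dz":-0.1,"rx":0,"ry":0,"rz":0}
    - {"dx":0,"dy":0,"dz":0,"rx":0,"ry":0,"rz":0}

```text
t: 35.5
tcp_pos: [0.5139, 0.0056, 0.07]
tool_rot: [0.716, 0.698, 0.0, 0.0]
force: [0.1, 0.6, -0.2]
finger_gap: 0.604
gripper_force: 0.0
```

Emit:
move_arm:
  targets:
    - {"dx":0,"dy":0,"dz":0,"rx":0,"ry":0,"rz":0}
    - {"dx":0,"dy":0,"dz":0,"rx":0,"ry":0,"rz":0}
    - {"dx":0,"dy":0,"dz":0,"rx":0,"ry":0,"rz":0}
    - {"dx":0,"dy":0,"dz":0,"rx":0,"ry":0,"rz":0}
    - {"dx":0,"dy":0,"dz":0,"rx":0,"ry":0,"rz":0}
    - {"dx":0,"dy":0,"dz":0,"rx":0,"ry":0,"rz":0}
    - {"dx":0,"dy":0,"dz":0,"rx":0,"ry":0,"rz":0}
    - {"dx":0,"dy":0,"dz":0,"rx":0,"ry":0,"rz":0}
    - {"dx":0,"dy":0,"dz":0,"rx":0,"ry":0,"rz":0}
    - {"dx":0,"dy":0,"dz":0,"rx":0,"ry":0,"rz":0}
  claw: 0
  newtons: 60

```text
t: 36.75
tcp_pos: [0.5138, 0.0057, 0.0703]
tool_rot: [0.717, 0.698, 0.0, 0.0]
force: [-1.6, 0.3, 6.1]
finger_gap: 0.248
gripper_force: 59.6
```

Emit:
move_arm:
  targets:
    - {"dx":0,"dy":0,"dz":0.4,"rx":0,"ry":0,"rz":0}
    - {"dx":0,"dy":0,"dz":0.9,"rx":0,"ry":0,"rz":0}
    - {"dx":0,"dy":0,"dz":0.9,"rx":0,"ry":0,"rz":0}
    - {"dx":0,"dy":0,"dz":0.9,"rx":0,"ry":0,"rz":0}
    - {"dx":0,"dy":0,"dz":0.9,"rx":0,"ry":0,"rz":0}
    - {"dx":0,"dy":0,"dz":0.9,"rx":0,"ry":0,"rz":0}
    - {"dx":0,"dy":0,"dz":0.9,"rx":0,"ry":0,"rz":0}
    - {"dx":0,"dy":0.4,"dz":0.9,"rx":0,"ry":0,"rz":0}
    - {"dx":0,"dy":0.7,"dz":0.7,"rx":0,"ry":0,"rz":0}
    - {"dx":0,"dy":0.9,"dz":0.3,"rx":0,"ry":0,"rz":0}

```text
t: 38.0
tcp_pos: [0.5135, 0.0559, 0.263]
tool_rot: [0.717, 0.697, 0.0, 0.0]
force: [0.1, 0.2, -4.0]
finger_gap: 0.248
gripper_force: 59.1
```

Emit:
move_arm:
  targets:
    - {"dx":-0.04,"dy":0.9,"dz":0,"rx":0,"ry":0,"rz":-0.007}
    - {"dx":-0.04,"dy":0.9,"dz":0,"rx":0,"ry":0,"rz":-0.007}
    - {"dx":-0.04,"dy":0.9,"dz":0,"rx":0,"ry":0,"rz":-0.007}
    - {"dx":-0.04,"dy":0.9,"dz":0,"rx":0,"ry":0,"rz":-0.007}
    - {"dx":-0.04,"dy":0.9,"dz":0,"rx":0,"ry":0,"rz":-0.007}
    - {"dx":-0.04,"dy":0.9,"dz":0,"rx":0,"ry":0,"rz":-0.007}
    - {"dx":-0.04,"dy":0.9,"dz":0,"rx":0,"ry":0,"rz":-0.007}
    - {"dx":-0.04,"dy":0.9,"dz":0,"rx":0,"ry":0,"rz":-0.007}
    - {"dx":-0.04,"dy":0.9,"dz":0,"rx":0,"ry":0,"rz":-0.007}
    - {"dx":-0.04,"dy":0.9,"dz":0,"rx":0,"ry":0,"rz":-0.007}

```text
t: 39.25
tcp_pos: [0.5026, 0.2811, 0.2615]
tool_rot: [0.729, 0.684, -0.001, -0.0]
force: [0.2, -0.4, -4.0]
finger_gap: 0.247
gripper_force: 59.1
```

Emit:
move_arm:
  targets:
    - {"dx":0,"dy":0.2,"dz":0,"rx":0,"ry":0,"rz":0}
    - {"dx":0,"dy":0.03,"dz":0,"rx":0,"ry":0,"rz":0}
    - {"dx":0,"dy":0,"dz":0,"rx":0,"ry":0,"rz":0}
    - {"dx":0,"dy":0,"dz":0,"rx":0,"ry":0,"rz":0}
    - {"dx":0,"dy":0,"dz":0,"rx":0,"ry":0,"rz":0}
    - {"dx":0,"dy":0,"dz":0,"rx":0,"ry":0,"rz":0}
    - {"dx":0,"dy":0,"dz":0,"rx":0,"ry":0,"rz":0}
    - {"dx":0,"dy":0,"dz":0,"rx":0,"ry":0,"rz":0}
    - {"dx":0,"dy":0,"dz":0,"rx":0,"ry":0,"rz":0}
    - {"dx":0,"dy":0,"dz":0,"rx":0,"ry":0,"rz":0}

```text
t: 40.5
tcp_pos: [0.5037, 0.2864, 0.2623]
tool_rot: [0.729, 0.684, -0.0, -0.0]
force: [0.5, -0.3, -4.3]
finger_gap: 0.245
gripper_force: 59.0
```

```bash
python3 - <<'E'
from h import *
import pickle
m=cams.camera_model("wrist");im=cams.snapshot("wrist");cv2.imwrite("pics/w7.png",im[...,::-1]);pickle.dump(m,open("w7.pkl","wb"))
s=sensors.sense();print(s["tcp_pos"],s["tool_rot"])
b=cv2.resize(cv2.imread("pics/w5.png"),(640,400),interpolation=cv2.INTER_AREA)[...,::-1]
for k in(b,im):
    g=cv2.cvtColor(k,cv2.COLOR_RGB2GRAY).astype(int);print(g[100:150,312:322].mean(1).round().astype(int).tolist());print(g[190:192,260:380].mean(0).round().astype(int).tolist())
E
```

```text
[0.50367132 0.2864716  0.26229991] [ 7.29081943e-01  6.84426417e-01 -8.53897176e-06 -4.39525297e-06]
[197, 154, 113, 104, 106, 106, 107, 107, 106, 107, 107, 107, 106, 104, 92, 80, 75, 75, 74, 75, 75, 74, 74, 74, 76, 77, 76, 77, 88, 98, 99, 97, 97, 98, 96, 96, 96, 97, 96, 97, 97, 97, 96, 96, 96, 96, 95, 95, 96, 96]
[185, 174, 152, 129, 119, 114, 114, 118, 116, 116, 114, 112, 108, 103, 97, 86, 78, 72, 70, 72, 76, 76, 74, 70, 78, 86, 93, 99, 101, 99, 98, 100, 98, 100, 100, 98, 98, 98, 96, 96, 96, 98, 96, 96, 96, 95, 96, 93, 94, 95, 94, 92, 92, 94, 94, 94, 94, 94, 95, 94, 94, 96, 96, 96, 96, 96, 98, 96, 97, 96, 96, 95, 96, 98, 95, 98, 97, 97, 96, 96, 100, 100, 100, 100, 94, 90, 85, 82, 89, 90, 89, 90, 86, 86, 98, 112, 118, 134, 153, 162, 161, 158, 156, 158, 158, 158, 160, 158, 153, 154, 154, 154, 156, 156, 140, 118, 112, 116, 116, 114]
[208, 160, 114, 110, 111, 111, 112, 112, 111, 111, 111, 111, 110, 111, 107, 92, 79, 79, 78, 76, 78, 76, 76, 76, 77, 80, 78, 80, 78, 78, 92, 103, 103, 101, 102, 101, 102, 102, 100, 100, 101, 101, 101, 99, 100, 101, 101, 100, 99, 100]
[86, 109, 110, 90, 92, 97, 96, 95, 94, 96, 94, 97, 96, 86, 76, 82, 79, 70, 68, 71, 73, 72, 68, 73, 90, 94, 98, 100, 104, 100, 103, 102, 102, 96, 102, 100, 100, 98, 100, 100, 100, 99, 99, 100, 100, 96, 98, 98, 99, 98, 101, 100, 98, 99, 99, 99, 96, 97, 98, 98, 99, 102, 100, 102, 100, 101, 102, 102, 104, 104, 102, 102, 100, 100, 100, 102, 102, 101, 104, 102, 105, 106, 104, 98, 94, 89, 91, 94, 94, 98, 96, 94, 88, 89, 100, 119, 142, 160, 162, 163, 161, 161, 160, 164, 163, 160, 159, 160, 160, 162, 164, 169, 168, 159, 144, 134, 118, 116, 120, 121]
```

Emit:
move_arm:
  targets:
    - {"dx":0,"dy":0.04,"dz":-0.4,"rx":0,"ry":0,"rz":0}
    - {"dx":0,"dy":0,"dz":-0.5,"rx":0,"ry":0,"rz":0}
    - {"dx":0,"dy":0,"dz":-0.5,"rx":0,"ry":0,"rz":0}
    - {"dx":0,"dy":0,"dz":-0.4,"rx":0,"ry":0,"rz":0}
    - {"dx":0,"dy":0,"dz":-0.3,"rx":0,"ry":0,"rz":0}
    - {"dx":0,"dy":0,"dz":-0.3,"rx":0,"ry":0,"rz":0}
    - {"dx":0,"dy":0,"dz":-0.3,"rx":0,"ry":0,"rz":0}
    - {"dx":0,"dy":0,"dz":-0.3,"rx":0,"ry":0,"rz":0}
    - {"dx":0,"dy":0,"dz":-0.3,"rx":0,"ry":0,"rz":0}
    - {"dx":0,"dy":0,"dz":-0.4,"rx":0,"ry":0,"rz":0}

```text
t: 41.8
tcp_pos: [0.5036, 0.2871, 0.1692]
tool_rot: [0.729, 0.684, -0.0, 0.0]
force: [-0.4, -3.6, -0.3]
finger_gap: 0.248
gripper_force: 59.3
```

Emit:
move_arm:
  targets:
    - {"dx":0,"dy":0,"dz":-0.4,"rx":0,"ry":0,"rz":0}
    - {"dx":0,"dy":0,"dz":-0.5,"rx":0,"ry":0,"rz":0}
    - {"dx":0,"dy":0,"dz":-0.5,"rx":0,"ry":0,"rz":0}
    - {"dx":0,"dy":0,"dz":-0.5,"rx":0,"ry":0,"rz":0}
    - {"dx":0,"dy":0,"dz":-0.5,"rx":0,"ry":0,"rz":0}
    - {"dx":0,"dy":0,"dz":-0.4,"rx":0,"ry":0,"rz":0}
    - {"dx":0,"dy":0,"dz":-0.4,"rx":0,"ry":0,"rz":0}
    - {"dx":0,"dy":0,"dz":-0.3,"rx":0,"ry":0,"rz":0}
    - {"dx":0,"dy":0,"dz":-0.2,"rx":0,"ry":0,"rz":0}
    - {"dx":0,"dy":0,"dz":0,"rx":0,"ry":0,"rz":0}

```text
t: 43.05
tcp_pos: [0.5037, 0.2881, 0.0802]
tool_rot: [0.729, 0.684, 0.001, 0.0]
force: [-5.0, -2.8, 15.3]
finger_gap: 0.245
gripper_force: 61.6
```

Emit:
move_arm:
  targets:
    - {"dx":0,"dy":0,"dz":0,"rx":0,"ry":0,"rz":0}
    - {"dx":0,"dy":0,"dz":0,"rx":0,"ry":0,"rz":0}
    - {"dx":0,"dy":0,"dz":0,"rx":0,"ry":0,"rz":0}
    - {"dx":0,"dy":0,"dz":0,"rx":0,"ry":0,"rz":0}
    - {"dx":0,"dy":0,"dz":0.5,"rx":0,"ry":0,"rz":0}
    - {"dx":0,"dy":0,"dz":1,"rx":0,"ry":0,"rz":0}
    - {"dx":0,"dy":0,"dz":1,"rx":0,"ry":0,"rz":0}
    - {"dx":0,"dy":0,"dz":1,"rx":0,"ry":0,"rz":0}
    - {"dx":0,"dy":0,"dz":1,"rx":0,"ry":0,"rz":0}
    - {"dx":0,"dy":0,"dz":1,"rx":0,"ry":0,"rz":0}
  claw: 60

```text
t: 44.3
tcp_pos: [0.5037, 0.2874, 0.2165]
tool_rot: [0.729, 0.684, 0.0, 0.0]
force: [-0.2, 0.7, -0.8]
finger_gap: 0.605
gripper_force: 0.0
```

Emit:
move_arm:
  targets:
    - {"dx":0.34,"dy":-0.5,"dz":0.5,"rx":0,"ry":0,"rz":0}
    - {"dx":0.34,"dy":-1,"dz":0.5,"rx":0,"ry":0,"rz":0}
    - {"dx":0.34,"dy":-1,"dz":0.2,"rx":0,"ry":0,"rz":0}
    - {"dx":0.34,"dy":-1,"dz":0,"rx":0,"ry":0,"rz":0}
    - {"dx":0.34,"dy":-1,"dz":0,"rx":0,"ry":0,"rz":0}
    - {"dx":0.34,"dy":-1,"dz":0,"rx":0,"ry":0,"rz":0}
    - {"dx":0.34,"dy":-1,"dz":0,"rx":0,"ry":0,"rz":0}
    - {"dx":0.34,"dy":-1,"dz":0,"rx":0,"ry":0,"rz":0}
    - {"dx":0.34,"dy":-1,"dz":0,"rx":0,"ry":0,"rz":0}
    - {"dx":0.34,"dy":-1,"dz":0,"rx":0,"ry":0,"rz":0}

```text
t: 45.55
tcp_pos: [0.5889, 0.048, 0.2446]
tool_rot: [0.729, 0.684, -0.0, -0.0]
force: [0.4, -0.0, -0.7]
finger_gap: 0.601
gripper_force: 0.0
```

Emit:
move_arm:
  targets:
    - {"dx":0.3,"dy":-1,"dz":-0.2,"rx":0,"ry":0,"rz":0}
    - {"dx":0,"dy":-0.8,"dz":-0.4,"rx":0,"ry":0,"rz":0}
    - {"dx":0,"dy":-0.35,"dz":-0.6,"rx":0,"ry":0,"rz":0}
    - {"dx":0,"dy":0,"dz":-0.6,"rx":0,"ry":0,"rz":0}
    - {"dx":0,"dy":0,"dz":-0.6,"rx":0,"ry":0,"rz":0}
    - {"dx":0,"dy":0,"dz":-0.4,"rx":0,"ry":0,"rz":0}
    - {"dx":0,"dy":0,"dz":-0.2,"rx":0,"ry":0,"rz":0}
    - {"dx":0,"dy":0,"dz":0,"rx":0,"ry":0,"rz":0}
    - {"dx":0,"dy":0,"dz":0,"rx":0,"ry":0,"rz":0}
    - {"dx":0,"dy":0,"dz":0,"rx":0,"ry":0,"rz":0}

```text
t: 46.8
tcp_pos: [0.5965, -0.0039, 0.1704]
tool_rot: [0.729, 0.684, 0.0, 0.0]
force: [-0.4, 0.2, 0.2]
finger_gap: 0.6
gripper_force: 0.0
```

```bash
python3 - <<'E'
from h import *
import pickle
m=cams.camera_model("wrist");im=cams.snapshot("wrist");cv2.imwrite("pics/w8.png",im[...,::-1]);pickle.dump(m,open("w8.pkl","wb"))
s=sensors.sense();print(s["tcp_pos"],s["tool_rot"])
t=cams.snapshot("top");cv2.imwrite("pics/top3.png",t[...,::-1])
h=cv2.cvtColor(im,cv2.COLOR_RGB2HSV);mk=cv2.inRange(h,(8,120,40),(14,160,160))
g=cv2.cvtColor(im,cv2.COLOR_RGB2GRAY).astype(int)
c,_=cv2.findContours(mk,0,1)
for k in c:
    if cv2.contourArea(k)>800:print(cv2.boundingRect(k),cv2.contourArea(k))
for v in(150,200,250):print(v,''.join('#' if mk[v,u] else '.' for u in range(250,390,2)),g[v,270:360:3].tolist())
print(g[90:320:3,305:325].mean(1).astype(int).tolist())
E
```

```text
[ 0.59645883 -0.00387581  0.17030336] [7.29124384e-01 6.84381030e-01 2.83207354e-04 3.97398482e-04]
(286, 112, 56, 191) 7540.5
(371, 94, 83, 193) 8888.0
150 ...................##...################..####................######.# [146, 121, 134, 159, 165, 121, 93, 82, 83, 99, 99, 100, 98, 97, 97, 101, 98, 96, 101, 99, 133, 92, 93, 92, 170, 172, 172, 171, 168, 168]
200 ...................####.###############..####....................##### [161, 164, 141, 82, 107, 123, 71, 72, 77, 93, 97, 98, 98, 95, 97, 93, 95, 98, 92, 95, 146, 89, 90, 118, 172, 171, 174, 131, 124, 122]
250 ...................####.###############..###.......................... [163, 159, 118, 112, 90, 92, 81, 71, 73, 97, 99, 97, 95, 95, 89, 94, 103, 104, 104, 104, 108, 90, 89, 168, 169, 171, 172, 174, 173, 121]
[130, 133, 133, 132, 141, 161, 160, 157, 76, 77, 100, 99, 100, 99, 99, 98, 98, 98, 98, 98, 98, 98, 97, 97, 97, 97, 96, 96, 96, 96, 96, 96, 97, 96, 96, 96, 94, 96, 95, 96, 96, 96, 96, 95, 96, 96, 96, 96, 97, 97, 97, 96, 97, 97, 97, 98, 98, 98, 97, 98, 99, 100, 99, 99, 100, 101, 101, 100, 95, 92, 92, 153, 162, 161, 162, 154, 177]
```

Emit:
move_arm:
  targets:
    - {"dx":0,"dy":-0.06,"dz":-0.3,"rx":0,"ry":0,"rz":0}
    - {"dx":0,"dy":-0.06,"dz":-0.5,"rx":0,"ry":0,"rz":0}
    - {"dx":0,"dy":0,"dz":-0.6,"rx":0,"ry":0,"rz":0}
    - {"dx":0,"dy":0,"dz":-0.6,"rx":0,"ry":0,"rz":0}
    - {"dx":0,"dy":0,"dz":-0.6,"rx":0,"ry":0,"rz":0}
    - {"dx":0,"dy":0,"dz":-0.6,"rx":0,"ry":0,"rz":0}
    - {"dx":0,"dy":0,"dz":-0.5,"rx":0,"ry":0,"rz":0}
    - {"dx":0,"dy":0,"dz":-0.2,"rx":0,"ry":0,"rz":0}
    - {"dx":0,"dy":0,"dz":-0.1,"rx":0,"ry":0,"rz":0}
    - {"dx":0,"dy":0,"dz":0,"rx":0,"ry":0,"rz":0}

```text
t: 48.15
tcp_pos: [0.5964, -0.0069, 0.07]
tool_rot: [0.729, 0.684, 0.0, 0.0]
force: [-0.7, 0.3, 0.1]
finger_gap: 0.603
gripper_force: 0.0
```

Emit:
move_arm:
  targets:
    - {"dx":0,"dy":0,"dz":0,"rx":0,"ry":0,"rz":0}
    - {"dx":0,"dy":0,"dz":0,"rx":0,"ry":0,"rz":0}
    - {"dx":0,"dy":0,"dz":0,"rx":0,"ry":0,"rz":0}
    - {"dx":0,"dy":0,"dz":0,"rx":0,"ry":0,"rz":0}
    - {"dx":0,"dy":0,"dz":0,"rx":0,"ry":0,"rz":0}
    - {"dx":0,"dy":0,"dz":0,"rx":0,"ry":0,"rz":0}
    - {"dx":0,"dy":0,"dz":0,"rx":0,"ry":0,"rz":0}
    - {"dx":0,"dy":0,"dz":0,"rx":0,"ry":0,"rz":0}
    - {"dx":0,"dy":0,"dz":0,"rx":0,"ry":0,"rz":0}
    - {"dx":0,"dy":0,"dz":0,"rx":0,"ry":0,"rz":0}
  claw: 0
  newtons: 60

```text
t: 49.4
tcp_pos: [0.5963, -0.0068, 0.0703]
tool_rot: [0.729, 0.684, 0.0, 0.0]
force: [-2.2, 0.2, 5.7]
finger_gap: 0.249
gripper_force: 60.2
```

Emit:
move_arm:
  targets:
    - {"dx":0,"dy":0,"dz":0.4,"rx":0,"ry":0,"rz":0}
    - {"dx":0,"dy":0,"dz":0.9,"rx":0,"ry":0,"rz":0}
    - {"dx":0,"dy":0,"dz":0.9,"rx":0,"ry":0,"rz":0}
    - {"dx":0,"dy":0,"dz":0.9,"rx":0,"ry":0,"rz":0}
    - {"dx":0,"dy":0,"dz":0.9,"rx":0,"ry":0,"rz":0}
    - {"dx":0,"dy":0,"dz":0.9,"rx":0,"ry":0,"rz":0}
    - {"dx":0,"dy":0,"dz":0.9,"rx":0,"ry":0,"rz":0}
    - {"dx":0,"dy":0.4,"dz":0.9,"rx":0,"ry":0,"rz":0}
    - {"dx":0,"dy":0.7,"dz":0.7,"rx":0,"ry":0,"rz":0}
    - {"dx":0,"dy":0.9,"dz":0.3,"rx":0,"ry":0,"rz":0}

```text
t: 50.65
tcp_pos: [0.5962, 0.0433, 0.2629]
tool_rot: [0.73, 0.684, 0.0, 0.0]
force: [-0.7, 0.8, -3.3]
finger_gap: 0.248
gripper_force: 59.3
```

Emit:
move_arm:
  targets:
    - {"dx":-0.09,"dy":0.9,"dz":0,"rx":0,"ry":0,"rz":0}
    - {"dx":-0.09,"dy":0.9,"dz":0,"rx":0,"ry":0,"rz":0}
    - {"dx":-0.09,"dy":0.9,"dz":0,"rx":0,"ry":0,"rz":0}
    - {"dx":-0.09,"dy":0.9,"dz":0,"rx":0,"ry":0,"rz":0}
    - {"dx":-0.09,"dy":0.9,"dz":0,"rx":0,"ry":0,"rz":0}
    - {"dx":-0.09,"dy":0.9,"dz":0,"rx":0,"ry":0,"rz":0}
    - {"dx":-0.09,"dy":0.9,"dz":0,"rx":0,"ry":0,"rz":0}
    - {"dx":-0.09,"dy":0.9,"dz":0,"rx":0,"ry":0,"rz":0}
    - {"dx":-0.09,"dy":0.9,"dz":0,"rx":0,"ry":0,"rz":0}
    - {"dx":-0.09,"dy":0.9,"dz":0,"rx":0,"ry":0,"rz":0}

```text
t: 51.9
tcp_pos: [0.5734, 0.2695, 0.2621]
tool_rot: [0.729, 0.684, -0.0, -0.0]
force: [0.8, 0.1, -4.0]
finger_gap: 0.25
gripper_force: 59.3
```

Emit:
move_arm:
  targets:
    - {"dx":-0.02,"dy":0.5,"dz":0,"rx":0,"ry":0,"rz":0}
    - {"dx":0,"dy":0.06,"dz":0,"rx":0,"ry":0,"rz":0}
    - {"dx":0,"dy":0,"dz":0,"rx":0,"ry":0,"rz":0}
    - {"dx":0,"dy":0,"dz":0,"rx":0,"ry":0,"rz":0}
    - {"dx":0,"dy":0,"dz":0,"rx":0,"ry":0,"rz":0}
    - {"dx":0,"dy":0,"dz":0,"rx":0,"ry":0,"rz":0}
    - {"dx":0,"dy":0,"dz":0,"rx":0,"ry":0,"rz":0}
    - {"dx":0,"dy":0,"dz":0,"rx":0,"ry":0,"rz":0}
    - {"dx":0,"dy":0,"dz":0,"rx":0,"ry":0,"rz":0}
    - {"dx":0,"dy":0,"dz":0,"rx":0,"ry":0,"rz":0}

```text
t: 53.15
tcp_pos: [0.5732, 0.2822, 0.2623]
tool_rot: [0.729, 0.684, -0.0, -0.0]
force: [-0.4, 0.0, -3.2]
finger_gap: 0.25
gripper_force: 59.2
```

```bash
cat > edge.py <<'E'
from h import *
import sys
im=cams.snapshot("wrist");cv2.imwrite(f"pics/{sys.argv[1]}.png",im[...,::-1])
s=sensors.sense();print(s["tcp_pos"].tolist() if hasattr(s["tcp_pos"],"tolist") else s["tcp_pos"])
g=cv2.cvtColor(im,cv2.COLOR_RGB2GRAY).astype(int);print(g[95:150,312:322].mean(1).round().astype(int).tolist())
E
python3 edge.py w9
```

```text
[0.5731890540174555, 0.2822148833116274, 0.26229611036989964]
[212, 212, 213, 217, 219, 217, 197, 141, 112, 116, 116, 116, 116, 116, 116, 115, 116, 116, 112, 90, 85, 83, 81, 80, 80, 80, 80, 81, 82, 84, 83, 82, 88, 103, 107, 106, 106, 105, 106, 105, 106, 105, 106, 105, 104, 106, 106, 105, 105, 104, 104, 105, 104, 104, 105]
```

Emit:
move_arm:
  targets:
    - {"dx":0.01,"dy":0.02,"dz":-0.4,"rx":0,"ry":0,"rz":0}
    - {"dx":0,"dy":0,"dz":-0.5,"rx":0,"ry":0,"rz":0}
    - {"dx":0,"dy":0,"dz":-0.5,"rx":0,"ry":0,"rz":0}
    - {"dx":0,"dy":0,"dz":-0.4,"rx":0,"ry":0,"rz":0}
    - {"dx":0,"dy":0,"dz":-0.3,"rx":0,"ry":0,"rz":0}
    - {"dx":0,"dy":0,"dz":-0.3,"rx":0,"ry":0,"rz":0}
    - {"dx":0,"dy":0,"dz":-0.3,"rx":0,"ry":0,"rz":0}
    - {"dx":0,"dy":0,"dz":-0.3,"rx":0,"ry":0,"rz":0}
    - {"dx":0,"dy":0,"dz":-0.3,"rx":0,"ry":0,"rz":0}
    - {"dx":0,"dy":0,"dz":-0.4,"rx":0,"ry":0,"rz":0}

```text
t: 54.45
tcp_pos: [0.5733, 0.2823, 0.1692]
tool_rot: [0.729, 0.684, -0.0, 0.0]
force: [-0.9, -3.4, 0.9]
finger_gap: 0.248
gripper_force: 59.5
```

Emit:
move_arm:
  targets:
    - {"dx":0,"dy":0,"dz":-0.4,"rx":0,"ry":0,"rz":0}
    - {"dx":0,"dy":0,"dz":-0.5,"rx":0,"ry":0,"rz":0}
    - {"dx":0,"dy":0,"dz":-0.5,"rx":0,"ry":0,"rz":0}
    - {"dx":0,"dy":0,"dz":-0.5,"rx":0,"ry":0,"rz":0}
    - {"dx":0,"dy":0,"dz":-0.5,"rx":0,"ry":0,"rz":0}
    - {"dx":0,"dy":0,"dz":-0.4,"rx":0,"ry":0,"rz":0}
    - {"dx":0,"dy":0,"dz":-0.4,"rx":0,"ry":0,"rz":0}
    - {"dx":0,"dy":0,"dz":-0.3,"rx":0,"ry":0,"rz":0}
    - {"dx":0,"dy":0,"dz":-0.2,"rx":0,"ry":0,"rz":0}
    - {"dx":0,"dy":0,"dz":0,"rx":0,"ry":0,"rz":0}

```text
t: 55.7
tcp_pos: [0.5734, 0.2834, 0.0803]
tool_rot: [0.729, 0.684, 0.001, -0.0]
force: [-4.9, -1.5, 12.4]
finger_gap: 0.247
gripper_force: 61.4
```

Emit:
move_arm:
  targets:
    - {"dx":0,"dy":0,"dz":0,"rx":0,"ry":0,"rz":0}
    - {"dx":0,"dy":0,"dz":0,"rx":0,"ry":0,"rz":0}
    - {"dx":0,"dy":0,"dz":0,"rx":0,"ry":0,"rz":0}
    - {"dx":0,"dy":0,"dz":0,"rx":0,"ry":0,"rz":0}
    - {"dx":0,"dy":0,"dz":0.5,"rx":0,"ry":0,"rz":0}
    - {"dx":0,"dy":0,"dz":1,"rx":0,"ry":0,"rz":0}
    - {"dx":0,"dy":0,"dz":1,"rx":0,"ry":0,"rz":0}
    - {"dx":0,"dy":0,"dz":1,"rx":0,"ry":0,"rz":0}
    - {"dx":0,"dy":0,"dz":1,"rx":0,"ry":0,"rz":0}
    - {"dx":0,"dy":0,"dz":1,"rx":0,"ry":0,"rz":0}
  claw: 60

```text
t: 56.95
tcp_pos: [0.5735, 0.2827, 0.2166]
tool_rot: [0.729, 0.684, 0.0, 0.0]
force: [-0.8, -0.1, -0.1]
finger_gap: 0.601
gripper_force: 0.0
```

Emit:
move_arm:
  targets:
    - {"dx":0.38,"dy":-0.5,"dz":0.5,"rx":0,"ry":0,"rz":0.0213}
    - {"dx":0.38,"dy":-1,"dz":0.5,"rx":0,"ry":0,"rz":0.0213}
    - {"dx":0.38,"dy":-1,"dz":0.2,"rx":0,"ry":0,"rz":0.0213}
    - {"dx":0.38,"dy":-1,"dz":0,"rx":0,"ry":0,"rz":0.0213}
    - {"dx":0.38,"dy":-1,"dz":0,"rx":0,"ry":0,"rz":0.0213}
    - {"dx":0.38,"dy":-1,"dz":0,"rx":0,"ry":0,"rz":0.0213}
    - {"dx":0.38,"dy":-1,"dz":0,"rx":0,"ry":0,"rz":0.0213}
    - {"dx":0.38,"dy":-1,"dz":0,"rx":0,"ry":0,"rz":0.0213}
    - {"dx":0.38,"dy":-1,"dz":0,"rx":0,"ry":0,"rz":0.0213}
    - {"dx":0.38,"dy":-1,"dz":0,"rx":0,"ry":0,"rz":0.0213}

```text
t: 58.2
tcp_pos: [0.6688, 0.0431, 0.2445]
tool_rot: [0.69, 0.724, -0.0, -0.0]
force: [0.4, 0.3, 0.4]
finger_gap: 0.598
gripper_force: 0.0
```

Emit:
move_arm:
  targets:
    - {"dx":0.3,"dy":-1,"dz":-0.2,"rx":0,"ry":0,"rz":0}
    - {"dx":0,"dy":-0.6,"dz":-0.4,"rx":0,"ry":0,"rz":0}
    - {"dx":0,"dy":-0.22,"dz":-0.6,"rx":0,"ry":0,"rz":0}
    - {"dx":0,"dy":0,"dz":-0.6,"rx":0,"ry":0,"rz":0}
    - {"dx":0,"dy":0,"dz":-0.6,"rx":0,"ry":0,"rz":0}
    - {"dx":0,"dy":0,"dz":-0.4,"rx":0,"ry":0,"rz":0}
    - {"dx":0,"dy":0,"dz":-0.2,"rx":0,"ry":0,"rz":0}
    - {"dx":0,"dy":0,"dz":0,"rx":0,"ry":0,"rz":0}
    - {"dx":0,"dy":0,"dz":0,"rx":0,"ry":0,"rz":0}
    - {"dx":0,"dy":0,"dz":0,"rx":0,"ry":0,"rz":0}

```text
t: 59.45
tcp_pos: [0.6764, -0.0004, 0.1705]
tool_rot: [0.69, 0.724, 0.0, 0.001]
force: [-0.1, 0.3, 0.5]
finger_gap: 0.6
gripper_force: 0.0
```

```bash
python3 - <<'E'
from h import *
im=cams.snapshot("wrist");cv2.imwrite("pics/w10.png",im[...,::-1])
print(sensors.sense()["tcp_pos"])
h=cv2.cvtColor(im,cv2.COLOR_RGB2HSV);mk=cv2.inRange(h,(8,120,40),(14,160,160))
g=cv2.cvtColor(im,cv2.COLOR_RGB2GRAY).astype(int)
for k in cv2.findContours(mk,0,1)[0]:
    if cv2.contourArea(k)>800:print(cv2.boundingRect(k),cv2.contourArea(k))
for v in(150,200,250,280):print(v,g[v,270:360:3].tolist())
print(g[90:320:2,308:322].mean(1).astype(int).tolist())
E
```

```text
[ 6.76254159e-01 -3.95970327e-04  1.70389136e-01]
(287, 107, 57, 190) 7591.5
150 [160, 158, 158, 155, 149, 110, 83, 70, 77, 86, 89, 95, 93, 92, 90, 94, 93, 92, 92, 94, 94, 131, 84, 88, 103, 162, 164, 166, 164, 162]
200 [119, 115, 116, 114, 112, 111, 104, 73, 67, 75, 91, 92, 92, 87, 89, 84, 87, 91, 91, 96, 89, 129, 87, 88, 148, 166, 168, 163, 160, 161]
250 [116, 115, 116, 114, 110, 110, 111, 114, 114, 115, 96, 93, 93, 91, 86, 91, 90, 95, 96, 97, 94, 126, 165, 166, 167, 165, 164, 163, 163, 163]
280 [113, 117, 112, 111, 109, 111, 111, 115, 114, 114, 88, 93, 97, 96, 89, 90, 95, 96, 98, 91, 105, 167, 163, 165, 167, 167, 164, 164, 161, 165]
[155, 155, 155, 155, 156, 156, 155, 157, 132, 71, 78, 95, 94, 93, 94, 94, 94, 93, 93, 93, 93, 92, 93, 92, 91, 92, 92, 92, 92, 91, 91, 92, 91, 91, 91, 90, 91, 90, 91, 90, 90, 90, 89, 91, 90, 90, 88, 90, 89, 90, 89, 89, 88, 88, 88, 88, 90, 88, 88, 88, 88, 88, 89, 87, 88, 87, 88, 88, 87, 88, 89, 88, 88, 87, 88, 88, 88, 89, 88, 90, 90, 90, 89, 91, 89, 90, 89, 90, 91, 91, 92, 92, 92, 92, 92, 92, 92, 94, 93, 93, 79, 76, 71, 91, 161, 161, 161, 161, 161, 161, 161, 161, 161, 161, 161]
```

Emit:
move_arm:
  targets:
    - {"dx":0,"dy":0,"dz":-0.3,"rx":0,"ry":0,"rz":0}
    - {"dx":0,"dy":0,"dz":-0.5,"rx":0,"ry":0,"rz":0}
    - {"dx":0,"dy":0,"dz":-0.6,"rx":0,"ry":0,"rz":0}
    - {"dx":0,"dy":0,"dz":-0.6,"rx":0,"ry":0,"rz":0}
    - {"dx":0,"dy":0,"dz":-0.6,"rx":0,"ry":0,"rz":0}
    - {"dx":0,"dy":0,"dz":-0.6,"rx":0,"ry":0,"rz":0}
    - {"dx":0,"dy":0,"dz":-0.5,"rx":0,"ry":0,"rz":0}
    - {"dx":0,"dy":0,"dz":-0.2,"rx":0,"ry":0,"rz":0}
    - {"dx":0,"dy":0,"dz":-0.1,"rx":0,"ry":0,"rz":0}
    - {"dx":0,"dy":0,"dz":0,"rx":0,"ry":0,"rz":0}

```text
t: 60.75
tcp_pos: [0.6762, -0.0004, 0.0701]
tool_rot: [0.69, 0.724, 0.0, 0.0]
force: [0.1, -0.7, -0.2]
finger_gap: 0.598
gripper_force: 0.0
```

Emit:
move_arm:
  targets:
    - {"dx":0,"dy":0,"dz":0,"rx":0,"ry":0,"rz":0}
    - {"dx":0,"dy":0,"dz":0,"rx":0,"ry":0,"rz":0}
    - {"dx":0,"dy":0,"dz":0,"rx":0,"ry":0,"rz":0}
    - {"dx":0,"dy":0,"dz":0,"rx":0,"ry":0,"rz":0}
    - {"dx":0,"dy":0,"dz":0,"rx":0,"ry":0,"rz":0}
    - {"dx":0,"dy":0,"dz":0,"rx":0,"ry":0,"rz":0}
    - {"dx":0,"dy":0,"dz":0,"rx":0,"ry":0,"rz":0}
    - {"dx":0,"dy":0,"dz":0,"rx":0,"ry":0,"rz":0}
    - {"dx":0,"dy":0,"dz":0,"rx":0,"ry":0,"rz":0}
    - {"dx":0,"dy":0,"dz":0,"rx":0,"ry":0,"rz":0}
  claw: 0
  newtons: 60

```text
t: 62.0
tcp_pos: [0.6767, -0.0004, 0.0705]
tool_rot: [0.69, 0.724, 0.001, 0.001]
force: [1.4, 0.2, 5.5]
finger_gap: 0.249
gripper_force: 60.0
```

Emit:
move_arm:
  targets:
    - {"dx":0,"dy":0,"dz":0.4,"rx":0,"ry":0,"rz":0}
    - {"dx":0,"dy":0,"dz":0.9,"rx":0,"ry":0,"rz":0}
    - {"dx":0,"dy":0,"dz":0.9,"rx":0,"ry":0,"rz":0}
    - {"dx":0,"dy":0,"dz":0.9,"rx":0,"ry":0,"rz":0}
    - {"dx":0,"dy":0,"dz":0.9,"rx":0,"ry":0,"rz":0}
    - {"dx":0,"dy":0,"dz":0.9,"rx":0,"ry":0,"rz":0}
    - {"dx":0,"dy":0,"dz":0.9,"rx":0,"ry":0,"rz":0}
    - {"dx":0,"dy":0.4,"dz":0.9,"rx":0,"ry":0,"rz":0}
    - {"dx":0,"dy":0.7,"dz":0.7,"rx":0,"ry":0,"rz":0}
    - {"dx":0,"dy":0.9,"dz":0.3,"rx":0,"ry":0,"rz":0}

```text
t: 63.25
tcp_pos: [0.6757, 0.0508, 0.2628]
tool_rot: [0.69, 0.724, 0.0, -0.0]
force: [0.4, 0.1, -2.7]
finger_gap: 0.245
gripper_force: 59.2
```

Emit:
move_arm:
  targets:
    - {"dx":-0.13,"dy":0.9,"dz":0,"rx":0,"ry":0,"rz":-0.0213}
    - {"dx":-0.13,"dy":0.9,"dz":0,"rx":0,"ry":0,"rz":-0.0213}
    - {"dx":-0.13,"dy":0.9,"dz":0,"rx":0,"ry":0,"rz":-0.0213}
    - {"dx":-0.13,"dy":0.9,"dz":0,"rx":0,"ry":0,"rz":-0.0213}
    - {"dx":-0.13,"dy":0.9,"dz":0,"rx":0,"ry":0,"rz":-0.0213}
    - {"dx":-0.13,"dy":0.9,"dz":0,"rx":0,"ry":0,"rz":-0.0213}
    - {"dx":-0.13,"dy":0.9,"dz":0,"rx":0,"ry":0,"rz":-0.0213}
    - {"dx":-0.13,"dy":0.9,"dz":0,"rx":0,"ry":0,"rz":-0.0213}
    - {"dx":-0.13,"dy":0.9,"dz":0,"rx":0,"ry":0,"rz":-0.0213}
    - {"dx":-0.13,"dy":0.9,"dz":0,"rx":0,"ry":0,"rz":-0.0213}

```text
t: 64.5
tcp_pos: [0.6418, 0.2768, 0.2609]
tool_rot: [0.729, 0.685, -0.001, -0.001]
force: [-0.5, -0.1, -3.8]
finger_gap: 0.244
gripper_force: 59.0
```

Emit:
move_arm:
  targets:
    - {"dx":0,"dy":0.12,"dz":0,"rx":0,"ry":0,"rz":0}
    - {"dx":0,"dy":0,"dz":0,"rx":0,"ry":0,"rz":0}
    - {"dx":0,"dy":0,"dz":0,"rx":0,"ry":0,"rz":0}
    - {"dx":0,"dy":0,"dz":0,"rx":0,"ry":0,"rz":0}
    - {"dx":0,"dy":0,"dz":0,"rx":0,"ry":0,"rz":0}
    - {"dx":0,"dy":0,"dz":0,"rx":0,"ry":0,"rz":0}
    - {"dx":0,"dy":0,"dz":0,"rx":0,"ry":0,"rz":0}
    - {"dx":0,"dy":0,"dz":0,"rx":0,"ry":0,"rz":0}
    - {"dx":0,"dy":0,"dz":0,"rx":0,"ry":0,"rz":0}
    - {"dx":0,"dy":0,"dz":0,"rx":0,"ry":0,"rz":0}

```text
t: 65.75
tcp_pos: [0.6434, 0.2777, 0.2623]
tool_rot: [0.729, 0.684, 0.0, 0.0]
force: [-0.2, 0.3, -2.8]
finger_gap: 0.25
gripper_force: 59.0
```

```bash
python3 edge.py w11
```

```text
[0.6434263753605579, 0.27770340946721955, 0.2622731006371163]
[209, 208, 209, 213, 215, 217, 210, 149, 108, 113, 115, 114, 114, 114, 115, 110, 90, 83, 82, 79, 80, 80, 79, 81, 82, 81, 83, 92, 105, 105, 104, 104, 104, 103, 103, 102, 104, 102, 103, 103, 102, 103, 103, 103, 102, 103, 102, 102, 103, 102, 102, 102, 101, 103, 101]
```

Emit:
move_arm:
  targets:
    - {"dx":0,"dy":-0.05,"dz":-0.4,"rx":0,"ry":0,"rz":0}
    - {"dx":0,"dy":0,"dz":-0.5,"rx":0,"ry":0,"rz":0}
    - {"dx":0,"dy":0,"dz":-0.5,"rx":0,"ry":0,"rz":0}
    - {"dx":0,"dy":0,"dz":-0.4,"rx":0,"ry":0,"rz":0}
    - {"dx":0,"dy":0,"dz":-0.3,"rx":0,"ry":0,"rz":0}
    - {"dx":0,"dy":0,"dz":-0.3,"rx":0,"ry":0,"rz":0}
    - {"dx":0,"dy":0,"dz":-0.3,"rx":0,"ry":0,"rz":0}
    - {"dx":0,"dy":0,"dz":-0.3,"rx":0,"ry":0,"rz":0}
    - {"dx":0,"dy":0,"dz":-0.3,"rx":0,"ry":0,"rz":0}
    - {"dx":0,"dy":0,"dz":-0.4,"rx":0,"ry":0,"rz":0}

```text
t: 67.05
tcp_pos: [0.6433, 0.276, 0.1692]
tool_rot: [0.729, 0.684, -0.0, 0.0]
force: [-0.4, -5.0, 1.7]
finger_gap: 0.246
gripper_force: 59.7
```

Emit:
move_arm:
  targets:
    - {"dx":0,"dy":0,"dz":-0.4,"rx":0,"ry":0,"rz":0}
    - {"dx":0,"dy":0,"dz":-0.5,"rx":0,"ry":0,"rz":0}
    - {"dx":0,"dy":0,"dz":-0.5,"rx":0,"ry":0,"rz":0}
    - {"dx":0,"dy":0,"dz":-0.5,"rx":0,"ry":0,"rz":0}
    - {"dx":0,"dy":0,"dz":-0.5,"rx":0,"ry":0,"rz":0}
    - {"dx":0,"dy":0,"dz":-0.4,"rx":0,"ry":0,"rz":0}
    - {"dx":0,"dy":0,"dz":-0.4,"rx":0,"ry":0,"rz":0}
    - {"dx":0,"dy":0,"dz":-0.3,"rx":0,"ry":0,"rz":0}
    - {"dx":0,"dy":0,"dz":-0.2,"rx":0,"ry":0,"rz":0}
    - {"dx":0,"dy":0,"dz":0,"rx":0,"ry":0,"rz":0}

```text
t: 68.3
tcp_pos: [0.6438, 0.2774, 0.0805]
tool_rot: [0.729, 0.684, 0.001, -0.0]
force: [-2.9, -2.2, 11.4]
finger_gap: 0.249
gripper_force: 61.0
```

Emit:
move_arm:
  targets:
    - {"dx":0,"dy":0,"dz":0,"rx":0,"ry":0,"rz":0}
    - {"dx":0,"dy":0,"dz":0,"rx":0,"ry":0,"rz":0}
    - {"dx":0,"dy":0,"dz":0,"rx":0,"ry":0,"rz":0}
    - {"dx":0,"dy":0,"dz":0,"rx":0,"ry":0,"rz":0}
    - {"dx":0,"dy":0,"dz":0.5,"rx":0,"ry":0,"rz":0}
    - {"dx":0,"dy":0,"dz":1,"rx":0,"ry":0,"rz":0}
    - {"dx":0,"dy":0,"dz":1,"rx":0,"ry":0,"rz":0}
    - {"dx":0,"dy":0,"dz":1,"rx":0,"ry":0,"rz":0}
    - {"dx":0,"dy":0,"dz":1,"rx":0,"ry":0,"rz":0}
    - {"dx":0,"dy":0,"dz":1,"rx":0,"ry":0,"rz":0}
  claw: 60

```text
t: 69.55
tcp_pos: [0.6436, 0.2765, 0.2167]
tool_rot: [0.729, 0.684, 0.001, 0.0]
force: [0.2, -0.2, -0.1]
finger_gap: 0.603
gripper_force: 0.0
```

Emit:
move_arm:
  targets:
    - {"dx":0,"dy":0,"dz":0.5,"rx":0,"ry":0,"rz":0}
    - {"dx":-0.6,"dy":-0.25,"dz":0.5,"rx":0,"ry":0,"rz":0}
    - {"dx":-0.6,"dy":-0.25,"dz":0.6,"rx":0,"ry":0,"rz":0}
    - {"dx":-0.6,"dy":-0.25,"dz":0.6,"rx":0,"ry":0,"rz":0}
    - {"dx":-0.6,"dy":-0.25,"dz":0.6,"rx":0,"ry":0,"rz":0}
    - {"dx":-0.6,"dy":-0.25,"dz":0.6,"rx":0,"ry":0,"rz":0}
    - {"dx":-0.6,"dy":-0.25,"dz":0.6,"rx":0,"ry":0,"rz":0}
    - {"dx":-0.4,"dy":-0.25,"dz":0.2,"rx":0,"ry":0,"rz":0}
    - {"dx":0,"dy":0,"dz":0,"rx":0,"ry":0,"rz":0}
    - {"dx":0,"dy":0,"dz":0,"rx":0,"ry":0,"rz":0}

```text
t: 70.8
tcp_pos: [0.5436, 0.2326, 0.3193]
tool_rot: [0.729, 0.684, -0.0, -0.0]
force: [1.0, 0.3, -0.6]
finger_gap: 0.599
gripper_force: 0.0
```

```bash
python3 - <<'E'
from h import *
im=cams.snapshot("wrist");t=cams.snapshot("top");cv2.imwrite("pics/top4.png",t[...,::-1])
a=im[0:215,130:490];b=t[160:290,320:420]
a=cv2.resize(a,None,fx=2.2,fy=2.2,interpolation=2)[:,:790]
cv2.imwrite("pics/w12.png",a[...,::-1])
m=cams.camera_model("top")
# lid bar, numeric
for c in blobs(t,(350,190,405,260),(0,120,0),(20,255,200),40):
    r=cv2.minAreaRect(c);e=onz(m,cv2.boxPoints(r),.127);print("bar",r,e.round(3).tolist(),e.mean(0).round(4))
h=cv2.cvtColor(t,cv2.COLOR_RGB2HSV);mk=cv2.inRange(h,(18,50,150),(30,120,255));mk[:,:330]=0;mk[:,425:]=0
c=max(cv2.findContours(mk,0,1)[0],key=cv2.contourArea);r=cv2.minAreaRect(c);e=onz(m,cv2.boxPoints(r),.089);print("lid",r,e.round(3).tolist(),e.mean(0).round(4))
E
```

```text
bar ((376.31280517578125, 223.9921875), (5.620123386383057, 34.01215362548828), 2.385944128036499) [[0.49, -0.255, 0.127], [0.597, -0.261, 0.127], [0.596, -0.279, 0.127], [0.489, -0.273, 0.127]] [ 0.543  -0.2669  0.127 ]
lid ((375.083740234375, 224.827392578125), (59.99001693725586, 106.51434326171875), 4.085616588592529) [[0.377, -0.157, 0.089], [0.724, -0.185, 0.089], [0.71, -0.383, 0.089], [0.363, -0.35, 0.089]] [ 0.5435 -0.2688  0.089 ]
```

View pics/w12.png

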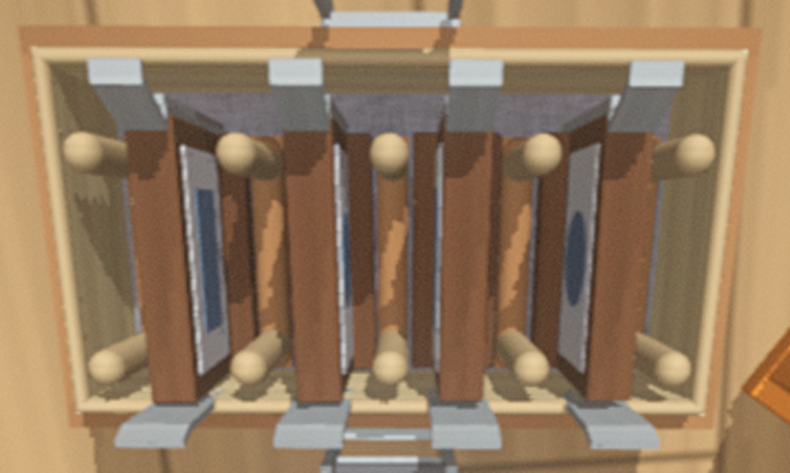

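All four tiles are seated and every catch nose, at (115,73), (297,73), (476,73) and (655,73), lies over its tile's end. The lid hasn't moved on the card. Fetching it now.

Emit:
move_arm:
  targets:
    - {"dx":0,"dy":-0.5,"dz":0,"rx":0,"ry":0,"rz":-0.303}
    - {"dx":0,"dy":-1,"dz":0,"rx":0,"ry":0,"rz":-0.303}
    - {"dx":0,"dy":-1,"dz":0,"rx":0,"ry":0,"rz":-0.303}
    - {"dx":0,"dy":-1,"dz":0,"rx":0,"ry":0,"rz":-0.303}
    - {"dx":0,"dy":-1,"dz":0,"rx":0,"ry":0,"rz":-0.303}
    - {"dx":0,"dy":-1,"dz":0,"rx":0,"ry":0,"rz":-0.303}
    - {"dx":0,"dy":-1,"dz":0,"rx":0,"ry":0,"rz":-0.303}
    - {"dx":0,"dy":-1,"dz":0,"rx":0,"ry":0,"rz":-0.303}
    - {"dx":0,"dy":-1,"dz":0,"rx":0,"ry":0,"rz":-0.303}
    - {"dx":0,"dy":-1,"dz":0,"rx":0,"ry":0,"rz":-0.303}
  claw: 100

```text
t: 72.15
tcp_pos: [0.5437, -0.0056, 0.3192]
tool_rot: [0.999, -0.042, -0.0, -0.0]
force: [-0.9, -0.1, -0.6]
finger_gap: 0.998
gripper_force: 0.0
```

Emit:
move_arm:
  targets:
    - {"dx":0,"dy":-1,"dz":0,"rx":0,"ry":0,"rz":0}
    - {"dx":0,"dy":-1,"dz":0,"rx":0,"ry":0,"rz":0}
    - {"dx":0,"dy":-1,"dz":0,"rx":0,"ry":0,"rz":0}
    - {"dx":0,"dy":-1,"dz":0,"rx":0,"ry":0,"rz":0}
    - {"dx":0,"dy":-1,"dz":0,"rx":0,"ry":0,"rz":0}
    - {"dx":0,"dy":-1,"dz":-0.2,"rx":0,"ry":0,"rz":0}
    - {"dx":0,"dy":-1,"dz":-0.4,"rx":0,"ry":0,"rz":0}
    - {"dx":0,"dy":-1,"dz":-0.6,"rx":0,"ry":0,"rz":0}
    - {"dx":0,"dy":-1,"dz":-0.6,"rx":0,"ry":0,"rz":0}
    - {"dx":0,"dy":-1,"dz":-0.6,"rx":0,"ry":0,"rz":0}

```text
t: 73.4
tcp_pos: [0.5436, -0.2561, 0.2586]
tool_rot: [0.999, -0.039, -0.0, -0.0]
force: [0.2, -0.1, 0.4]
finger_gap: 0.998
gripper_force: 0.0
```

Emit:
move_arm:
  targets:
    - {"dx":0.04,"dy":-0.4,"dz":0,"rx":0,"ry":0,"rz":0}
    - {"dx":0,"dy":-0.12,"dz":0,"rx":0,"ry":0,"rz":0}
    - {"dx":0,"dy":0,"dz":0,"rx":0,"ry":0,"rz":0}
    - {"dx":0,"dy":0,"dz":0,"rx":0,"ry":0,"rz":0}
    - {"dx":0,"dy":0,"dz":0,"rx":0,"ry":0,"rz":0}
    - {"dx":0,"dy":0,"dz":0,"rx":0,"ry":0,"rz":0}
    - {"dx":0,"dy":0,"dz":0,"rx":0,"ry":0,"rz":0}
    - {"dx":0,"dy":0,"dz":0,"rx":0,"ry":0,"rz":0}
    - {"dx":0,"dy":0,"dz":0,"rx":0,"ry":0,"rz":0}
    - {"dx":0,"dy":0,"dz":0,"rx":0,"ry":0,"rz":0}

```text
t: 74.65
tcp_pos: [0.5444, -0.2679, 0.2598]
tool_rot: [0.999, -0.04, -0.0, -0.0]
force: [0.2, -0.2, 0.3]
finger_gap: 1.001
gripper_force: 0.0
```

```bash
python3 - <<'E'
from h import *
m=cams.camera_model("wrist");im=cams.snapshot("wrist");cv2.imwrite("pics/w13.png",im[...,::-1]);s=sensors.sense();print(s["tcp_pos"],s["tool_rot"])
for c in blobs(im,(240,60,400,330),(0,120,60),(17,255,255),400):
    r=cv2.minAreaRect(c);e=onz(m,cv2.boxPoints(r),.129);print("bar",r,e.round(4).tolist(),e.mean(0).round(4))
E
```

```text
[ 0.54445133 -0.26783464  0.25976101] [ 9.99220624e-01 -3.94733254e-02 -1.92880720e-05 -1.91000175e-05]
bar ((316.0, 183.0), (20.0, 126.0), 0.0) [[0.4926, -0.2539, 0.129], [0.6001, -0.2632, 0.129], [0.5988, -0.2789, 0.129], [0.4912, -0.2714, 0.129]] [ 0.5457 -0.2668  0.129 ]
```

Emit:
move_arm:
  targets:
    - {"dx":0,"dy":0,"dz":-0.4,"rx":0,"ry":0,"rz":0}
    - {"dx":0,"dy":0,"dz":-0.8,"rx":0,"ry":0,"rz":0}
    - {"dx":0,"dy":0,"dz":-0.8,"rx":0,"ry":0,"rz":0}
    - {"dx":0,"dy":0,"dz":-0.8,"rx":0,"ry":0,"rz":0}
    - {"dx":0,"dy":0,"dz":-0.8,"rx":0,"ry":0,"rz":0}
    - {"dx":0,"dy":0,"dz":-0.8,"rx":0,"ry":0,"rz":0}
    - {"dx":0,"dy":0,"dz":-0.8,"rx":0,"ry":0,"rz":0}
    - {"dx":0,"dy":0,"dz":-0.6,"rx":0,"ry":0,"rz":0}
    - {"dx":0,"dy":0,"dz":-0.35,"rx":0,"ry":0,"rz":0}
    - {"dx":0,"dy":0,"dz":-0.1,"rx":0,"ry":0,"rz":0}

```text
t: 75.95
tcp_pos: [0.5443, -0.2677, 0.103]
tool_rot: [0.999, -0.039, -0.0, -0.0]
force: [0.1, 0.2, -0.5]
finger_gap: 1.001
gripper_force: 0.0
```

Emit:
move_arm:
  targets:
    - {"dx":0,"dy":0,"dz":0,"rx":0,"ry":0,"rz":0}
    - {"dx":0,"dy":0,"dz":0,"rx":0,"ry":0,"rz":0}
    - {"dx":0,"dy":0,"dz":0,"rx":0,"ry":0,"rz":0}
    - {"dx":0,"dy":0,"dz":0,"rx":0,"ry":0,"rz":0}
    - {"dx":0,"dy":0,"dz":0,"rx":0,"ry":0,"rz":0}
    - {"dx":0,"dy":0,"dz":0,"rx":0,"ry":0,"rz":0}
    - {"dx":0,"dy":0,"dz":0,"rx":0,"ry":0,"rz":0}
    - {"dx":0,"dy":0,"dz":0,"rx":0,"ry":0,"rz":0}
    - {"dx":0,"dy":0,"dz":0,"rx":0,"ry":0,"rz":0}
    - {"dx":0,"dy":0,"dz":0,"rx":0,"ry":0,"rz":0}
  claw: 0
  newtons: 60

```text
t: 77.2
tcp_pos: [0.5447, -0.2683, 0.1041]
tool_rot: [0.999, -0.039, 0.0, 0.0]
force: [-0.5, 0.2, 4.9]
finger_gap: 0.193
gripper_force: 60.3
```

Emit:
move_arm:
  targets:
    - {"dx":0,"dy":0,"dz":0.3,"rx":0,"ry":0,"rz":0}
    - {"dx":0,"dy":0,"dz":0.7,"rx":0,"ry":0,"rz":0}
    - {"dx":0,"dy":0,"dz":0.9,"rx":0,"ry":0,"rz":0}
    - {"dx":0,"dy":0,"dz":0.9,"rx":0,"ry":0,"rz":0}
    - {"dx":0,"dy":0,"dz":0.9,"rx":0,"ry":0,"rz":0}
    - {"dx":0,"dy":0,"dz":0.9,"rx":0,"ry":0,"rz":0}
    - {"dx":0,"dy":0,"dz":0.9,"rx":0,"ry":0,"rz":0}
    - {"dx":0,"dy":0,"dz":0.9,"rx":0,"ry":0,"rz":0}
    - {"dx":0,"dy":0.2,"dz":0.9,"rx":0,"ry":0,"rz":0}
    - {"dx":0,"dy":0.5,"dz":0.7,"rx":0,"ry":0,"rz":0}

```text
t: 78.45
tcp_pos: [0.5442, -0.25, 0.3047]
tool_rot: [0.999, -0.04, 0.0, 0.0]
force: [-0.4, 0.3, -4.9]
finger_gap: 0.197
gripper_force: 59.0
```

Emit:
move_arm:
  targets:
    - {"dx":-0.01,"dy":0.8,"dz":0,"rx":0,"ry":0,"rz":0.003}
    - {"dx":-0.01,"dy":0.8,"dz":0,"rx":0,"ry":0,"rz":0.003}
    - {"dx":-0.01,"dy":0.8,"dz":0,"rx":0,"ry":0,"rz":0.003}
    - {"dx":-0.01,"dy":0.8,"dz":0,"rx":0,"ry":0,"rz":0.003}
    - {"dx":-0.01,"dy":0.8,"dz":0,"rx":0,"ry":0,"rz":0.003}
    - {"dx":-0.01,"dy":0.8,"dz":0,"rx":0,"ry":0,"rz":0.003}
    - {"dx":-0.01,"dy":0.8,"dz":0,"rx":0,"ry":0,"rz":0.003}
    - {"dx":-0.01,"dy":0.8,"dz":0,"rx":0,"ry":0,"rz":0.003}
    - {"dx":-0.01,"dy":0.8,"dz":0,"rx":0,"ry":0,"rz":0.003}
    - {"dx":-0.01,"dy":0.8,"dz":0,"rx":0,"ry":0,"rz":0.003}

```text
t: 79.7
tcp_pos: [0.5419, -0.049, 0.3036]
tool_rot: [0.999, -0.032, 0.0, 0.0]
force: [-0.8, 0.3, -4.3]
finger_gap: 0.2
gripper_force: 59.0
```

Emit:
move_arm:
  targets:
    - {"dx":-0.01,"dy":0.8,"dz":0,"rx":0,"ry":0,"rz":0}
    - {"dx":-0.01,"dy":0.8,"dz":0,"rx":0,"ry":0,"rz":0}
    - {"dx":-0.01,"dy":0.8,"dz":0,"rx":0,"ry":0,"rz":0}
    - {"dx":-0.01,"dy":0.8,"dz":0,"rx":0,"ry":0,"rz":0}
    - {"dx":-0.01,"dy":0.8,"dz":0,"rx":0,"ry":0,"rz":0}
    - {"dx":-0.01,"dy":0.8,"dz":0,"rx":0,"ry":0,"rz":0}
    - {"dx":-0.01,"dy":0.8,"dz":0,"rx":0,"ry":0,"rz":0}
    - {"dx":-0.01,"dy":0.8,"dz":0,"rx":0,"ry":0,"rz":0}
    - {"dx":-0.01,"dy":0.8,"dz":0,"rx":0,"ry":0,"rz":0}
    - {"dx":-0.01,"dy":0.8,"dz":0,"rx":0,"ry":0,"rz":0}

```text
t: 80.95
tcp_pos: [0.5394, 0.151, 0.3035]
tool_rot: [0.999, -0.032, 0.0, -0.0]
force: [-0.2, 0.3, -5.0]
finger_gap: 0.201
gripper_force: 59.0
```

Emit:
move_arm:
  targets:
    - {"dx":-0.01,"dy":0.8,"dz":0,"rx":0,"ry":0,"rz":0}
    - {"dx":0,"dy":0.8,"dz":0,"rx":0,"ry":0,"rz":0}
    - {"dx":0,"dy":0.8,"dz":0,"rx":0,"ry":0,"rz":0}
    - {"dx":0,"dy":0.8,"dz":0,"rx":0,"ry":0,"rz":0}
    - {"dx":0,"dy":0.8,"dz":0,"rx":0,"ry":0,"rz":0}
    - {"dx":0,"dy":0.8,"dz":0,"rx":0,"ry":0,"rz":0}
    - {"dx":0,"dy":0.6,"dz":0,"rx":0,"ry":0,"rz":0}
    - {"dx":0,"dy":0.36,"dz":0,"rx":0,"ry":0,"rz":0}
    - {"dx":0,"dy":0,"dz":0,"rx":0,"ry":0,"rz":0}
    - {"dx":0,"dy":0,"dz":0,"rx":0,"ry":0,"rz":0}

```text
t: 82.2
tcp_pos: [0.5392, 0.2931, 0.3035]
tool_rot: [0.999, -0.032, -0.0, 0.0]
force: [0.2, 0.2, -4.2]
finger_gap: 0.199
gripper_force: 59.0
```

Emit:
move_arm:
  targets:
    - {"dx":0,"dy":0.02,"dz":-0.5,"rx":0,"ry":0,"rz":0}
    - {"dx":0,"dy":0,"dz":-0.8,"rx":0,"ry":0,"rz":0}
    - {"dx":0,"dy":0,"dz":-0.7,"rx":0,"ry":0,"rz":0}
    - {"dx":0,"dy":0,"dz":-0.5,"rx":0,"ry":0,"rz":0}
    - {"dx":0,"dy":0,"dz":-0.4,"rx":0,"ry":0,"rz":0}
    - {"dx":0,"dy":0,"dz":-0.4,"rx":0,"ry":0,"rz":0}
    - {"dx":0,"dy":0,"dz":-0.4,"rx":0,"ry":0,"rz":0}
    - {"dx":0,"dy":0,"dz":-0.4,"rx":0,"ry":0,"rz":0}
    - {"dx":0,"dy":0,"dz":-0.4,"rx":0,"ry":0,"rz":0}
    - {"dx":0,"dy":0,"dz":-0.4,"rx":0,"ry":0,"rz":0}

```text
t: 83.45
tcp_pos: [0.5392, 0.2942, 0.1804]
tool_rot: [0.999, -0.032, 0.0, -0.0]
force: [1.0, 0.4, -5.2]
finger_gap: 0.194
gripper_force: 58.9
```

Emit:
move_arm:
  targets:
    - {"dx":0,"dy":0,"dz":-0.3,"rx":0,"ry":0,"rz":0}
    - {"dx":0,"dy":0,"dz":-0.2,"rx":0,"ry":0,"rz":0}
    - {"dx":0,"dy":0,"dz":0,"rx":0,"ry":0,"rz":0}
    - {"dx":0,"dy":0,"dz":0,"rx":0,"ry":0,"rz":0}
    - {"dx":0,"dy":0,"dz":0,"rx":0,"ry":0,"rz":0}
    - {"dx":0,"dy":0,"dz":0,"rx":0,"ry":0,"rz":0}
    - {"dx":0,"dy":0,"dz":0,"rx":0,"ry":0,"rz":0}
    - {"dx":0,"dy":0,"dz":0,"rx":0,"ry":0,"rz":0}
    - {"dx":0,"dy":0,"dz":0,"rx":0,"ry":0,"rz":0}
    - {"dx":0,"dy":0,"dz":0,"rx":0,"ry":0,"rz":0}

```text
t: 84.7
tcp_pos: [0.5391, 0.2942, 0.1711]
tool_rot: [1.0, -0.031, 0.0, -0.0]
force: [-4.6, -1.4, 8.3]
finger_gap: 0.198
gripper_force: 60.8
```

Emit:
move_arm:
  targets:
    - {"dx":0,"dy":0,"dz":0,"rx":0,"ry":0,"rz":0}
    - {"dx":0,"dy":0,"dz":0,"rx":0,"ry":0,"rz":0}
    - {"dx":0,"dy":0,"dz":0,"rx":0,"ry":0,"rz":0}
    - {"dx":0,"dy":0,"dz":0,"rx":0,"ry":0,"rz":0}
    - {"dx":0,"dy":0,"dz":0.5,"rx":0,"ry":0,"rz":0}
    - {"dx":0,"dy":0,"dz":0.9,"rx":0,"ry":0,"rz":0}
    - {"dx":0,"dy":0,"dz":0.9,"rx":0,"ry":0,"rz":0}
    - {"dx":0,"dy":0,"dz":0.9,"rx":0,"ry":0,"rz":0}
    - {"dx":0,"dy":0,"dz":0.9,"rx":0,"ry":0,"rz":0}
    - {"dx":0,"dy":0,"dz":0.9,"rx":0,"ry":0,"rz":0}
  claw: 60

```text
t: 85.95
tcp_pos: [0.5393, 0.2942, 0.2953]
tool_rot: [0.999, -0.032, 0.001, -0.0]
force: [0.1, 0.8, 0.2]
finger_gap: 0.6
gripper_force: 0.0
```

Emit:
move_arm:
  targets:
    - {"dx":0.044,"dy":0.68,"dz":0,"rx":0,"ry":0,"rz":0.3}
    - {"dx":0.044,"dy":0.68,"dz":0,"rx":0,"ry":0,"rz":0.3}
    - {"dx":0.044,"dy":0.68,"dz":0,"rx":0,"ry":0,"rz":0.3}
    - {"dx":0.044,"dy":0.68,"dz":0,"rx":0,"ry":0,"rz":0.3}
    - {"dx":0.044,"dy":0.68,"dz":0,"rx":0,"ry":0,"rz":0.3}
    - {"dx":0.044,"dy":0.68,"dz":0,"rx":0,"ry":0,"rz":0.3}
    - {"dx":0.044,"dy":0.68,"dz":0,"rx":0,"ry":0,"rz":0.3}
    - {"dx":0.044,"dy":0.68,"dz":0,"rx":0,"ry":0,"rz":0.3}
    - {"dx":0.044,"dy":0.68,"dz":0,"rx":0,"ry":0,"rz":0.3}
    - {"dx":0.044,"dy":0.68,"dz":0,"rx":0,"ry":0,"rz":0.3}
  claw: 0
  newtons: 30

```text
t: 87.2
tcp_pos: [0.5502, 0.4648, 0.2945]
tool_rot: [0.727, 0.686, 0.0, 0.0]
force: [0.7, -0.7, -0.5]
finger_gap: 0.002
gripper_force: 0.0
```

```bash
python3 - <<'E'
from h import *
t=cams.snapshot("top");cv2.imwrite("pics/top5.png",t[...,::-1]);m=cams.camera_model("top")
s=sensors.sense();print(s["tcp_pos"],s["tool_rot"],s["finger_gap"],s["q"])
a=np.radians(-3.6);R=np.array([[np.cos(a),-np.sin(a)],[np.sin(a),np.cos(a)]])
d=R.T@(np.array(s["tcp_pos"][:2])-[.5392,.2942]);print("crate frame",d)
E
```

```text
[0.55008356 0.46705465 0.29430227] [ 7.25720825e-01  6.87987665e-01  1.38581607e-03 -5.80444596e-04] -0.0007403302636526108 [0.54880179 0.61367081 1.08711869 0.00172808 1.43833444 0.60194481]
crate frame [8.45429519e-06 1.73196943e-01]
```

Emit:
move_arm:
  targets:
    - {"dx":0,"dy":0,"dz":-0.656,"rx":0,"ry":0,"rz":0}
    - {"dx":0,"dy":0,"dz":-0.656,"rx":0,"ry":0,"rz":0}
    - {"dx":0,"dy":0,"dz":-0.656,"rx":0,"ry":0,"rz":0}
    - {"dx":0,"dy":0,"dz":-0.656,"rx":0,"ry":0,"rz":0}
    - {"dx":0,"dy":0,"dz":-0.656,"rx":0,"ry":0,"rz":0}
    - {"dx":0,"dy":0,"dz":-0.656,"rx":0,"ry":0,"rz":0}
    - {"dx":0,"dy":0,"dz":-0.656,"rx":0,"ry":0,"rz":0}
    - {"dx":0,"dy":0,"dz":-0.656,"rx":0,"ry":0,"rz":0}
    - {"dx":0,"dy":0,"dz":-0.656,"rx":0,"ry":0,"rz":0}
    - {"dx":0,"dy":0,"dz":-0.6,"rx":0,"ry":0,"rz":0}

```text
t: 88.5
tcp_pos: [0.5501, 0.4642, 0.1298]
tool_rot: [0.729, 0.684, -0.0, -0.0]
force: [0.9, -0.1, -0.0]
finger_gap: 0.001
gripper_force: 0.0
```

Emit:
move_arm:
  targets:
    - {"dx":-0.012,"dy":-0.18,"dz":0,"rx":0,"ry":0,"rz":0}
    - {"dx":-0.012,"dy":-0.18,"dz":0,"rx":0,"ry":0,"rz":0}
    - {"dx":-0.012,"dy":-0.18,"dz":0,"rx":0,"ry":0,"rz":0}
    - {"dx":-0.012,"dy":-0.18,"dz":0,"rx":0,"ry":0,"rz":0}
    - {"dx":-0.012,"dy":-0.18,"dz":0,"rx":0,"ry":0,"rz":0}
    - {"dx":-0.012,"dy":-0.18,"dz":0,"rx":0,"ry":0,"rz":0}
    - {"dx":-0.012,"dy":-0.18,"dz":0,"rx":0,"ry":0,"rz":0}
    - {"dx":-0.012,"dy":-0.18,"dz":0,"rx":0,"ry":0,"rz":0}
    - {"dx":-0.012,"dy":-0.18,"dz":0,"rx":0,"ry":0,"rz":0}
    - {"dx":-0.012,"dy":-0.18,"dz":0,"rx":0,"ry":0,"rz":0}

```text
t: 89.75
tcp_pos: [0.5471, 0.4187, 0.131]
tool_rot: [0.729, 0.684, -0.0, 0.0]
force: [1.5, 1.0, 1.4]
finger_gap: 0.002
gripper_force: 0.8
```

Emit:
move_arm:
  targets:
    - {"dx":-0.004,"dy":-0.07,"dz":0,"rx":0,"ry":0,"rz":0}
    - {"dx":-0.004,"dy":-0.07,"dz":0,"rx":0,"ry":0,"rz":0}
    - {"dx":-0.004,"dy":-0.07,"dz":0,"rx":0,"ry":0,"rz":0}
    - {"dx":-0.004,"dy":-0.04,"dz":0,"rx":0,"ry":0,"rz":0}
    - {"dx":0,"dy":0,"dz":0,"rx":0,"ry":0,"rz":0}
    - {"dx":0,"dy":0,"dz":0,"rx":0,"ry":0,"rz":0}
    - {"dx":0,"dy":0,"dz":0,"rx":0,"ry":0,"rz":0}
    - {"dx":0,"dy":0,"dz":0,"rx":0,"ry":0,"rz":0}
    - {"dx":0,"dy":0,"dz":0,"rx":0,"ry":0,"rz":0}
    - {"dx":0,"dy":0,"dz":0,"rx":0,"ry":0,"rz":0}

```text
t: 91.0
tcp_pos: [0.5468, 0.4129, 0.131]
tool_rot: [0.729, 0.684, 0.0, 0.0]
force: [0.2, 0.4, 1.1]
finger_gap: 0.001
gripper_force: 0.0
```

Emit:
move_arm:
  targets:
    - {"dx":0,"dy":-0.04,"dz":0,"rx":0,"ry":0,"rz":0}
    - {"dx":0,"dy":-0.04,"dz":0,"rx":0,"ry":0,"rz":0}
    - {"dx":0,"dy":-0.04,"dz":0,"rx":0,"ry":0,"rz":0}
    - {"dx":0,"dy":0,"dz":0,"rx":0,"ry":0,"rz":0}
    - {"dx":0,"dy":0,"dz":0,"rx":0,"ry":0,"rz":0}
    - {"dx":0,"dy":0,"dz":0,"rx":0,"ry":0,"rz":0}
    - {"dx":0,"dy":0,"dz":0,"rx":0,"ry":0,"rz":0}
    - {"dx":0,"dy":0,"dz":0,"rx":0,"ry":0,"rz":0}
    - {"dx":0,"dy":0,"dz":0,"rx":0,"ry":0,"rz":0}
    - {"dx":0,"dy":0,"dz":0,"rx":0,"ry":0,"rz":0}

```text
t: 92.25
tcp_pos: [0.5467, 0.411, 0.1311]
tool_rot: [0.729, 0.684, 0.001, -0.001]
force: [-0.6, 4.9, -1.0]
finger_gap: 0.002
gripper_force: 2.5
```

Emit:
move_arm:
  targets:
    - {"dx":0,"dy":-0.05,"dz":0,"rx":0,"ry":0,"rz":0}
    - {"dx":0,"dy":-0.03,"dz":0,"rx":0,"ry":0,"rz":0}
    - {"dx":0,"dy":0,"dz":0,"rx":0,"ry":0,"rz":0}
    - {"dx":0,"dy":0,"dz":0,"rx":0,"ry":0,"rz":0}
    - {"dx":0,"dy":0,"dz":0,"rx":0,"ry":0,"rz":0}
    - {"dx":0,"dy":0,"dz":0,"rx":0,"ry":0,"rz":0}
    - {"dx":0,"dy":0,"dz":0,"rx":0,"ry":0,"rz":0}
    - {"dx":0,"dy":0,"dz":0,"rx":0,"ry":0,"rz":0}
    - {"dx":0,"dy":0,"dz":0,"rx":0,"ry":0,"rz":0}
    - {"dx":0,"dy":0,"dz":0,"rx":0,"ry":0,"rz":0}

```text
t: 93.5
tcp_pos: [0.5468, 0.411, 0.1312]
tool_rot: [0.729, 0.684, 0.002, -0.002]
force: [-1.0, 9.6, -0.8]
finger_gap: 0.001
gripper_force: 4.8
```

Emit:
move_arm:
  targets:
    - {"dx":0.04,"dy":0.6,"dz":0,"rx":0,"ry":0,"rz":0}
    - {"dx":0.04,"dy":0.6,"dz":0.2,"rx":0,"ry":0,"rz":0}
    - {"dx":0,"dy":0,"dz":0.7,"rx":0,"ry":0,"rz":0}
    - {"dx":0,"dy":0,"dz":0.9,"rx":0,"ry":0,"rz":0}
    - {"dx":0,"dy":0,"dz":0.9,"rx":0,"ry":0,"rz":0}
    - {"dx":0,"dy":0,"dz":0.9,"rx":0,"ry":0,"rz":0}
    - {"dx":0,"dy":0,"dz":0.9,"rx":0,"ry":0,"rz":0}
    - {"dx":0,"dy":0,"dz":0.9,"rx":0,"ry":0,"rz":0}
    - {"dx":0,"dy":0,"dz":0.9,"rx":0,"ry":0,"rz":0}
    - {"dx":0,"dy":0,"dz":0.4,"rx":0,"ry":0,"rz":0}

```text
t: 94.75
tcp_pos: [0.5496, 0.4378, 0.3016]
tool_rot: [0.729, 0.684, 0.002, 0.001]
force: [0.4, -0.4, -0.2]
finger_gap: -0.001
gripper_force: 0.0
```

Emit:
move_arm:
  targets:
    - {"dx":-0.06,"dy":-0.9,"dz":0,"rx":0,"ry":0,"rz":0}
    - {"dx":-0.06,"dy":-0.9,"dz":0,"rx":0,"ry":0,"rz":0}
    - {"dx":-0.06,"dy":-0.9,"dz":0,"rx":0,"ry":0,"rz":0}
    - {"dx":-0.06,"dy":-0.9,"dz":0,"rx":0,"ry":0,"rz":0}
    - {"dx":-0.06,"dy":-0.9,"dz":0,"rx":0,"ry":0,"rz":0}
    - {"dx":-0.06,"dy":-0.9,"dz":0,"rx":0,"ry":0,"rz":0}
    - {"dx":-0.06,"dy":-0.9,"dz":0,"rx":0,"ry":0,"rz":0}
    - {"dx":-0.06,"dy":-0.9,"dz":0,"rx":0,"ry":0,"rz":0}
    - {"dx":-0.06,"dy":-0.9,"dz":0,"rx":0,"ry":0,"rz":0}
    - {"dx":-0.06,"dy":-0.9,"dz":0,"rx":0,"ry":0,"rz":0}

```text
t: 96.0
tcp_pos: [0.5337, 0.2114, 0.2985]
tool_rot: [0.729, 0.684, 0.0, 0.0]
force: [0.5, 0.1, 0.1]
finger_gap: 0.002
gripper_force: 0.0
```

Emit:
move_arm:
  targets:
    - {"dx":-0.06,"dy":-0.9,"dz":0,"rx":0,"ry":0,"rz":0}
    - {"dx":-0.06,"dy":-0.9,"dz":0,"rx":0,"ry":0,"rz":0}
    - {"dx":-0.06,"dy":-0.9,"dz":0,"rx":0,"ry":0,"rz":0}
    - {"dx":-0.06,"dy":-0.9,"dz":0,"rx":0,"ry":0,"rz":0}
    - {"dx":0,"dy":-0.1,"dz":0,"rx":0,"ry":0,"rz":0}
    - {"dx":0,"dy":0,"dz":-0.6,"rx":0,"ry":0,"rz":0}
    - {"dx":0,"dy":0,"dz":-0.8,"rx":0,"ry":0,"rz":0}
    - {"dx":0,"dy":0,"dz":-0.8,"rx":0,"ry":0,"rz":0}
    - {"dx":0,"dy":0,"dz":-0.8,"rx":0,"ry":0,"rz":0}
    - {"dx":0,"dy":0,"dz":-0.8,"rx":0,"ry":0,"rz":0}

```text
t: 97.25
tcp_pos: [0.5272, 0.1214, 0.2018]
tool_rot: [0.729, 0.685, -0.0, -0.001]
force: [-0.1, -0.3, 0.2]
finger_gap: 0.001
gripper_force: 0.0
```

Emit:
move_arm:
  targets:
    - {"dx":0,"dy":0,"dz":-0.7,"rx":0,"ry":0,"rz":0}
    - {"dx":0,"dy":0,"dz":-0.7,"rx":0,"ry":0,"rz":0}
    - {"dx":0,"dy":0,"dz":-0.7,"rx":0,"ry":0,"rz":0}
    - {"dx":0,"dy":0,"dz":-0.5,"rx":0,"ry":0,"rz":0}
    - {"dx":0,"dy":0,"dz":-0.15,"rx":0,"ry":0,"rz":0}
    - {"dx":0.01,"dy":0.2,"dz":0,"rx":0,"ry":0,"rz":0}
    - {"dx":0.01,"dy":0.2,"dz":0,"rx":0,"ry":0,"rz":0}
    - {"dx":0.01,"dy":0.2,"dz":0,"rx":0,"ry":0,"rz":0}
    - {"dx":0.01,"dy":0.2,"dz":0,"rx":0,"ry":0,"rz":0}
    - {"dx":0.01,"dy":0.2,"dz":0,"rx":0,"ry":0,"rz":0}

```text
t: 98.5
tcp_pos: [0.5294, 0.1424, 0.136]
tool_rot: [0.728, 0.686, -0.002, 0.003]
force: [-2.3, -14.3, 11.5]
finger_gap: -0.002
gripper_force: 6.5
```

Emit:
move_arm:
  targets:
    - {"dx":0.01,"dy":0.18,"dz":0,"rx":0,"ry":0,"rz":0}
    - {"dx":0.01,"dy":0.18,"dz":0,"rx":0,"ry":0,"rz":0}
    - {"dx":0.01,"dy":0.18,"dz":0,"rx":0,"ry":0,"rz":0}
    - {"dx":0.01,"dy":0.18,"dz":0,"rx":0,"ry":0,"rz":0}
    - {"dx":0.01,"dy":0.18,"dz":0,"rx":0,"ry":0,"rz":0}
    - {"dx":0.01,"dy":0.12,"dz":0,"rx":0,"ry":0,"rz":0}
    - {"dx":0,"dy":0.08,"dz":0,"rx":0,"ry":0,"rz":0}
    - {"dx":0,"dy":0.05,"dz":0,"rx":0,"ry":0,"rz":0}
    - {"dx":0,"dy":0,"dz":0,"rx":0,"ry":0,"rz":0}
    - {"dx":0,"dy":0,"dz":0,"rx":0,"ry":0,"rz":0}

```text
t: 99.75
tcp_pos: [0.5304, 0.1728, 0.1346]
tool_rot: [0.729, 0.685, -0.001, 0.001]
force: [-0.1, -6.7, 0.9]
finger_gap: -0.003
gripper_force: 3.0
```

Emit:
move_arm:
  targets:
    - {"dx":0,"dy":0.04,"dz":0,"rx":0,"ry":0,"rz":0}
    - {"dx":0,"dy":0.04,"dz":0,"rx":0,"ry":0,"rz":0}
    - {"dx":0,"dy":0,"dz":0,"rx":0,"ry":0,"rz":0}
    - {"dx":0,"dy":0,"dz":0,"rx":0,"ry":0,"rz":0}
    - {"dx":0,"dy":0,"dz":0,"rx":0,"ry":0,"rz":0}
    - {"dx":0,"dy":0,"dz":0,"rx":0,"ry":0,"rz":0}
    - {"dx":0,"dy":0,"dz":0,"rx":0,"ry":0,"rz":0}
    - {"dx":0,"dy":0,"dz":0,"rx":0,"ry":0,"rz":0}
    - {"dx":0,"dy":0,"dz":0,"rx":0,"ry":0,"rz":0}
    - {"dx":0,"dy":0,"dz":0,"rx":0,"ry":0,"rz":0}

```text
t: 101.0
tcp_pos: [0.5304, 0.1729, 0.1346]
tool_rot: [0.729, 0.685, -0.002, 0.002]
force: [-0.8, -12.7, 1.4]
finger_gap: 0.001
gripper_force: 6.0
```

```bash
python3 - <<'E'
from h import *
w=cams.snapshot("wrist");t=cams.snapshot("side")
a=w;b=cv2.resize(t[60:170,300:440],None,fx=2.85,fy=2.85,interpolation=2)
o=np.zeros((400+b.shape[0]//1,800,3),np.uint8);o=np.zeros((600,800,3),np.uint8)
o[:280,:448]=cv2.resize(a,(448,280));o[285:285+b.shape[0],:b.shape[1]]=b
p=cams.snapshot("top");c=cv2.resize(p[160:290,150:260],None,fx=3.1,fy=3.1,interpolation=2);o[:c.shape[0],455:455+c.shape[1]]=c[:,:345]
cv2.imwrite("pics/v13.png",o[...,::-1])
E
```

```text
(no output)
```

View pics/v13.png

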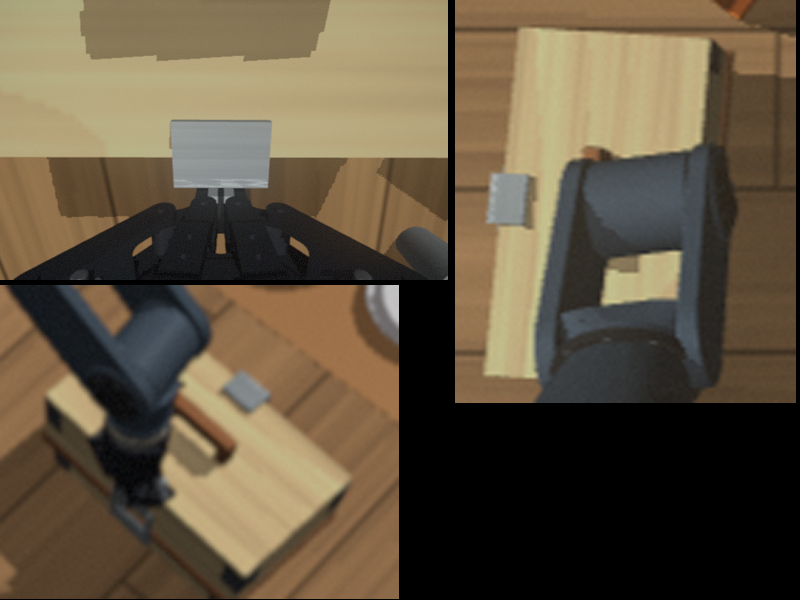

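Clip a's flap at (510,199) in the top crop lies flat on the lid. Clip b's flap, at (221,153) in the wrist view, is over the lid too, and both hit firm stops symmetric about the crate (half-span 119 mm, expected about 119.5). Backing off for a final check.

Emit:
move_arm:
  targets:
    - {"dx":-0.03,"dy":-0.6,"dz":0,"rx":0,"ry":0,"rz":0}
    - {"dx":-0.03,"dy":-0.8,"dz":0,"rx":0,"ry":0,"rz":0}
    - {"dx":0,"dy":-0.8,"dz":0.3,"rx":0,"ry":0,"rz":0}
    - {"dx":0,"dy":-0.8,"dz":0.6,"rx":0,"ry":0,"rz":0}
    - {"dx":0,"dy":-0.8,"dz":0.9,"rx":0,"ry":0,"rz":0}
    - {"dx":0,"dy":-0.8,"dz":0.9,"rx":0,"ry":0,"rz":0}
    - {"dx":0,"dy":-0.9,"dz":0.9,"rx":0,"ry":0,"rz":0}
    - {"dx":0,"dy":-0.9,"dz":0.9,"rx":0,"ry":0,"rz":0}
    - {"dx":0,"dy":-0.9,"dz":0.9,"rx":0,"ry":0,"rz":0}
    - {"dx":0,"dy":-0.9,"dz":0.9,"rx":0,"ry":0,"rz":0}

```text
t: 102.4
tcp_pos: [0.5286, -0.0304, 0.2935]
tool_rot: [0.729, 0.684, 0.0, 0.0]
force: [0.6, -0.6, 0.3]
finger_gap: -0.001
gripper_force: 0.0
```

Emit:
move_arm:
  targets:
    - {"dx":0,"dy":-0.9,"dz":0,"rx":0,"ry":0,"rz":0}
    - {"dx":0,"dy":-0.9,"dz":0,"rx":0,"ry":0,"rz":0}
    - {"dx":0,"dy":-0.9,"dz":0,"rx":0,"ry":0,"rz":0}
    - {"dx":0,"dy":-0.9,"dz":0,"rx":0,"ry":0,"rz":0}
    - {"dx":0,"dy":-0.9,"dz":0,"rx":0,"ry":0,"rz":0}
    - {"dx":0,"dy":-0.9,"dz":0,"rx":0,"ry":0,"rz":0}
    - {"dx":0,"dy":-0.7,"dz":0,"rx":0,"ry":0,"rz":0}
    - {"dx":0,"dy":-0.3,"dz":0,"rx":0,"ry":0,"rz":0}
    - {"dx":0,"dy":0,"dz":0,"rx":0,"ry":0,"rz":0}
    - {"dx":0,"dy":0,"dz":0,"rx":0,"ry":0,"rz":0}

```text
t: 103.65
tcp_pos: [0.529, -0.1881, 0.2921]
tool_rot: [0.729, 0.685, 0.0, -0.0]
force: [-0.6, 0.2, 0.1]
finger_gap: -0.0
gripper_force: 0.0
```

```bash
python3 - <<'E'
from h import *
t=cams.snapshot("top");s=cams.snapshot("side")
a=cv2.resize(t[160:290,150:260],None,fx=4.5,fy=4.5,interpolation=2);b=cv2.resize(s[60:180,305:430],None,fx=2.4,fy=2.4,interpolation=2)
o=np.zeros((600,800,3),np.uint8);o[:a.shape[0],:a.shape[1]]=a;o[:b.shape[0],500:800]=b;cv2.imwrite("pics/v14.png",o[...,::-1])
E
```

```text
(no output)
```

View pics/v14.png

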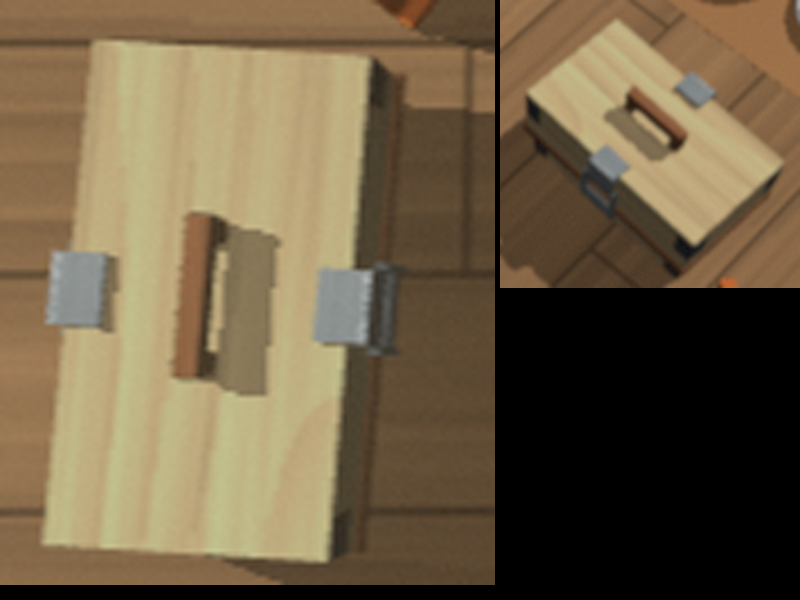

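The lid is home and both flaps lie over it, clip a at (78,290) and clip b at (343,307). A quick numeric check of the bends comes next, then hand in.

```bash
python3 - <<'E'
from h import *
from station import order
m=cams.camera_model("top")
p=onz(m,np.array([(48,288),(108,291),(315,306),(371,308)])/4.5+[150,160],.161);print(p.round(4).tolist())
d=np.linalg.norm(p-p[0],axis=1);print("flap a, span, flap b",d[1],d[3],d[3]-d[2])
if abs(d[3]-.217)<.008 and abs(d[1]-.0385)<.008: print(order.sign_off())
E
```

```text
[[0.5421, 0.4006, 0.161], [0.54, 0.3599, 0.161], [0.5297, 0.2191, 0.161], [0.5283, 0.181, 0.161]]
flap a, span, flap b 0.04079300401730843 0.22008348809647937 0.03811138303911524
the job is handed in; nothing more can be done
None
```

All four framed tiles stand in their own slots under their catches, the lid is back fully home with both clips closed over it, and the job is handed in at about 104 s; I left the bowl, tumbler, camera and orange look-alike alone.

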